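Put the stylus gauge away in the child-catch record-care box

ROBOT

A 6-joint arm with a two-finger parallel gripper is mounted at the origin on the work surface. World frame = base frame: x ahead of the robot, y to its left, z up, the work surface at z = 0. Lengths are in m, angles in rad, forces in N, time in s.
With the tool pointing down it reaches from about 0.325 to 0.775 m from the base axis. Payload 5.5 kg.
Tool frame: the origin (TCP) lies where the fingers leave the gripper's body, on its centre line; the fingertips stand 73 mm ahead of it and the grasp point (between the pads) lies 54 mm ahead of it (manip.grip_point_offset is the z of the grasp point in the tool frame, in m); z points along the fingers, x is the direction in which the jaws open and shut, and the axes are right-handed (so a half turn about z gives the same grasp; the last joint's range is limited). The gripper opens to 85 mm and grips with 20 to 120 N. Pads are 22 mm wide; open, the fingers measure 114 mm over their backs; the gripper's body (76 mm by 85 mm) begins 54 mm behind the grasp point. The pads swing forward as they close: fully open they stand 13 mm farther back than shut.
Start: joints at [1.221, 0.091, 1.231, -0, 1.82, -0.057], TCP at [0.173, 0.574, 0.304] pointing down, gripper open.
Joint ranges: [-2.87, 2.87], [-0.86, 2.18], [0.17, 2.46], [-1.51, 4.65], [0.06, 2.69], [-2.65, 2.65]. Speed limits (rad/s): [2.57, 2.57, 3.01, 3.14, 3.14, 3.14].

INTERFACE

Orientations are given as a unit quaternion [x, y, z, w].
In Python, from bench import manip gives the robot as it stands.
- The arm moves only by the tool carry_out, never from a script. Its arguments are lists of equal length, an entry for each row: "rot": the turn, a rotation vector about the tool's x, y, z in rad, a list of three; "delta_pos": the shift along the tool's x, y, z in cm, a list of three; "grip": the opening, from 0 (shut) to 1 (fully open). In form: {"rot": [[wx, wy, wz], ...], "delta_pos": [[dx, dy, dz], ...], "grip": [grip, ...]}. A call has 1 to 20 rows; each row is the pose to reach, as a shift and turn from the pose commanded when the call began, along the tool's axes at that moment; what a row does not reach only later rows make up. A row lasts 1/10 s, in which the tool goes at most 50 mm and 8.59 degrees, less where a joint would pass 70% of its speed; a pose out of reach is approached as far as the arm can. A call with a gripper value outside its range is refused whole. The fingers move at their own pace and stop on an object; "newtons" is the grip in N (left out, the last holds). Time passes only in rows, so rows that repeat a pose let the fingers close. It gives the time, the measured TCP pose, the force and the opening at its end, in the units of the state.
- manip.observe(): the state, without advancing time (a new reading comes with each control period).
- manip.get_image(name): name is "scene" or "top" or "wrist"; returns the picture (384x512x3 uint8, red, green, blue); there is no depth.
- manip.camera_model(name): a dict with "intrinsics" (3x3 intrinsics, pixels), "eye" and "orientation" of the camera in the world; the wrist camera has in their place "T_tool_cam" (4x4, takes a point from camera to tool coordinates, whose origin is the TCP and whose axes are the tool frame's). Camera axes: x right, y down, z forward; pixel columns grow to the right and rows downward; lengths in m; the calibration is good to about 2 mm. A picture is of the moment at which its call begins: read the wrist's pose just before it. camera_model takes no time and is no camera call.
- manip.finish_job(): hands the job in, once; it reports no verdict.
The state is a dict: "t": time; "qpos": joint angles; "dq": joint speeds; "tau": joint torques, N m; "eef_pos": TCP position; "tool_rot": TCP orientation; "ft_force": force on the tool from outside, world axes, zero at the start; "ft_torque": the same for the moment, N m; "finger_gap": opening from 0.0 (shut) to 1.0 (fully open).
Only numpy, scipy, OpenCV 4.12 (cv2) and the standard library are available. Lean on these libraries where they do the work, as an engineer would, in place of code of your own. Each camera call takes 0.05 s, during which the arm holds its last target.

TASK

Put the black stylus gauge away in the pine record-care box. The box's lid stands ajar on its hidden child-safety catch: reach under the raised front lip, feel for the catch, push it aside to the left (as seen from the front) and lift the lid past it, without forcing lid or catch, and swing the lid up until it stands nearly upright by itself. Then lay the gauge flat on the floor of the box's empty right-hand compartment (do not drop it), let go, leave the lid standing open, and leave the other things where they are.

Things in the scene. Friction and masses are not known exactly. Their poses are not given: they have to be found in the camera images.
- box: Pine record-care box, fixed, 150 mm deep (x), 260 wide (y), rim 80 mm above its underside, walls 10 mm. Origin: centre of the underside. x points from its front (lip side, nearest the robot) to its rear (hinge), y to the left as seen from the front, z up. Inner floor at z = 12 mm. A divider at y = 0 (6 mm thick, top at z = 57 mm) makes two bays; a brush lies in the left (+y) one.
- bay (a point): Centre of the floor of the empty right-hand bay (compartment), 130 mm long in x and 117 mm wide in y; axes as the box.
- lip (a point): Middle of the lower front edge of the lid's lip, 101 to 107 mm above the shelf at the start. Moves with the lid; axes of the lid (x to the hinge, y left as seen from the front). The lid is a 10 mm board, 260 mm wide, flat below, 188 mm from hinge line to this edge; the lip overhangs the box's front wall by 38 mm. More than 25 N on box, lid or catch would break something.
- track (a point): Point on the lid's underside, 28 mm behind the lip's edge, mid-width; axes as the lip's. On a track here, hidden under the lip, a small grey plastic safety catch (bracket 30 mm wide in y) is clamped anywhere within 35 mm left or right (unmeasured, differs every time). Its finger tab, 5 mm thick in y, 8 mm long in x, is centred 12 mm behind the edge, hanging 8 to 36 mm below the underside.
- keeper_mid (a point): Middle of the underside of the steel keeper strip on the box's front wall, 4 mm in front of the wall; axes as the box. The catch's hook, 10 mm to the right of the tab and 26 to 38 mm behind the lip's edge, sits below the strip and holds the lid. Pushing the tab left (+y) swings the hook forwards off it: 3 N to start, 5 N at the end, free after 8 mm, hard stop after 13 mm; it springs back.
- lid (a joint): Opening angle of the lid (rad): 0 shut, 0.115 to 0.145 at the start, held by the catch at 0.153; with the tab held aside (9 to 12 mm) the hook has passed the strip above 0.22; stop at 1.75. Hinge line along y at x = +75 mm, z = 80 mm of the box. Stiff friction hinges: the lid stays where it is left; about 4 N at the lip lifts it.
- gauge: Stylus force gauge: a loose slim black plastic bar, 88 mm (x) by 24 mm (y) by 14 mm high, 30 to 65 g, with a display, two small buttons and a small steel weighing plate on top. Origin: centre of its underside; z up. It lies flat on the shelf to the right or to the left of the box.
- remote: Bystander: wooden speaker remote with a round rubber button, 120 x 42 x 18 mm, lying on the other side of the box from the gauge. Origin: centre of its underside.
- coaster: Bystander: round cork coaster, 96 mm across, 5 mm thick. Origin: centre of its underside.
- clamp: Bystander: aluminium record clamp (weight), 72 mm across the foot, 52 mm tall, standing on the coaster. Origin: centre of its underside.
- clampbox: Bystander: empty clear acrylic box with its flip-top lid shut, 100 x 100 x 66 mm. Origin: centre of its underside.
- brush: Bystander: record brush with a dark wooden back, 90 x 44 x 30 mm, lying in the left compartment of the box. Origin: centre of its underside.
There are look-alikes about, which are no part of the job. Several things look just like the gauge: the one meant starts nearest to the robot's base.

How it is judged:
By the outcome, as a careful person would: the job done as asked, in the order asked, and still so for the second after the job is handed in, with the robot touching nothing.
It also fails if it takes over 72 s, if anything falls off the work surface, if the arm or the gripper's body presses on something with over 40 N, if the wrist force passes 120 N, or if a joint passes its speed limit or range.

## Working session

There is one attempt and no reset: what is moved stays moved. The work goes in short steps, Python scripts to look and compute and a tool call to move; the robot and the scene stay as the last step left them, time stands still between calls to the robot, and variables do not carry over. Pictures are saved under pics/ and viewed, and the job is handed in when it is done.

Besides the shell and the picture viewer there is one more tool, called after ">>>" as name(argument=value, ...) on one line, values as JSON. carry_out: Moves the arm, as the interface text tells. Its arguments: {"type":"object","properties":{"rot":{"type":"array"},"delta_pos":{"type":"array"},"grip":{"type":"array"},"newtons":{"type":"number"}},"required":["rot","delta_pos","grip"]}

```bash
ls; mkdir -p pics; python3 - <<'E'
from bench import manip
import cv2
print(manip.observe())
for n in ["scene","top","wrist"]:
    im=manip.get_image(n); cv2.imwrite(f"pics/{n}0.png",im[:,:,::-1]); print(n,manip.camera_model(n))
print(manip.grip_point_offset)
E
```

```text
pics
{'t': 0.0, 'qpos': array([ 1.22132864e+00,  9.18687262e-02,  1.23190633e+00,  3.82188719e-05,
        1.81978077e+00, -5.66911880e-02]), 'dq': array([ 3.52032415e-04, -1.87495067e-03,  9.93084003e-07,  7.43240161e-04,
       -4.44457642e-04, -3.41617503e-04]), 'tau': array([-2.61013643e-03, -4.58735633e+01, -4.18016052e+01, -2.98123668e-04,
        1.20674365e-02, -2.41879741e-05]), 'eef_pos': array([0.17310651, 0.57434098, 0.30273327]), 'tool_rot': array([ 8.02683454e-01,  5.96404484e-01, -8.29998098e-04,  5.24363076e-04]), 'ft_force': array([ 0.3940304 ,  0.13486881, -0.23973175]), 'ft_torque': array([-0.08468999, -0.00329195,  0.00400017]), 'finger_gap': 0.9988349511905267}
scene {'intrinsics': array([[436.9440585 ,   0.        , 254.32693827],
       [  0.        , 436.9440585 , 189.45676419],
       [  0.        ,   0.        ,   1.        ]]), 'eye': array([1.27291384, 0.54489116, 1.17691873]), 'orientation': array([ 0.39245527,  0.85794707, -0.30102461, -0.138888  ])}
top {'intrinsics': array([[438.07058187,   0.        , 252.1435678 ],
       [  0.        , 438.07058187, 193.07695913],
       [  0.        ,   0.        ,   1.        ]]), 'eye': array([ 0.41380675, -0.03730211,  1.2933532 ]), 'orientation': array([ 0.70681012, -0.70282359,  0.06247557, -0.05054951])}
wrist {'intrinsics': array([[287.04942612,   0.        , 257.17907235],
       [  0.        , 287.04942612, 189.96818632],
       [  0.        ,   0.        ,   1.        ]]), 'T_tool_cam': array([[ 9.99999833e-01,  4.87076649e-04,  3.11398271e-04,
        -1.72658551e-03],
       [-5.55634116e-04,  9.58510888e-01,  2.85055378e-01,
        -7.22873241e-02],
       [-1.59634815e-04, -2.85055503e-01,  9.58510999e-01,
        -6.90397278e-02],
       [ 0.00000000e+00,  0.00000000e+00,  0.00000000e+00,
         1.00000000e+00]])}
0.0539
```

View pics/scene0.png

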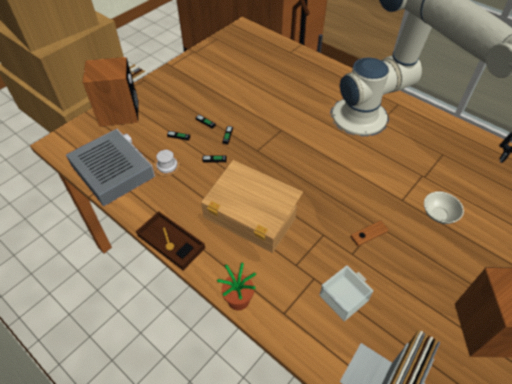

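View pics/top0.png

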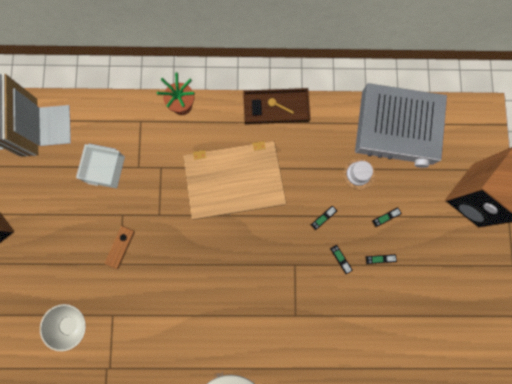

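View pics/wrist0.png

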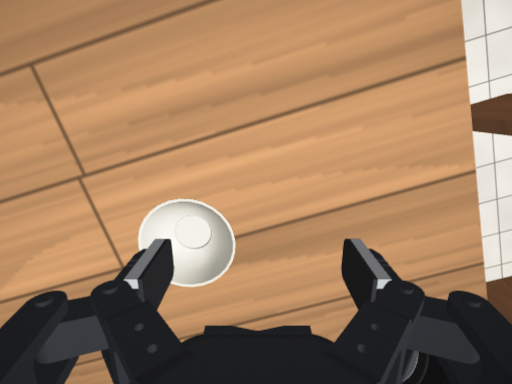

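The top view has x upward and y to the left. It shows the box at (235,180), with the lid hinge at the top. Four gauge look-alikes sit at (324,218), (386,217), (341,259) and (381,259). I'll measure all of them.

```bash
cat > h.py <<'E'
import numpy as np, cv2
from scipy.spatial.transform import Rotation as R
from bench import manip
def cam(n,obs=None):
    m=manip.camera_model(n); K=m["intrinsics"]
    if n!="wrist": return K,np.array(m["eye"]),R.from_quat(m["orientation"]).as_matrix()
    T=m["T_tool_cam"]; Rt=R.from_quat(obs["tool_rot"]).as_matrix()
    return K,np.array(obs["eef_pos"])+Rt@T[:3,3],Rt@T[:3,:3]
def ray(c,p):
    K,e,Rm=c; d=Rm@np.linalg.solve(K,np.array([p[0],p[1],1.])); return e,d/np.linalg.norm(d)
def onz(c,p,z):
    e,d=ray(c,p); return e+d*(z-e[2])/d[2]
def proj(c,X):
    K,e,Rm=c; q=K@(Rm.T@(np.asarray(X,float)-e)); return q[:2]/q[2]
def tri(c1,p1,c2,p2):
    e1,d1=ray(c1,p1);e2,d2=ray(c2,p2)
    s=np.linalg.lstsq(np.c_[d1,-d2],e2-e1,rcond=None)[0]
    a=e1+d1*s[0];b=e2+d2*s[1]; return (a+b)/2,np.linalg.norm(a-b)
def snap(n,f,crop=None,k=1):
    o=manip.observe(); im=manip.get_image(n); 
    cv2.imwrite("pics/raw_"+f,im[:,:,::-1])
    v=im[:,:,::-1]
    if crop: x0,y0,x1,y1=crop; v=v[y0:y1,x0:x1]
    if k!=1: v=cv2.resize(v,None,fx=k,fy=k,interpolation=cv2.INTER_CUBIC)
    cv2.imwrite("pics/"+f,v); return o,im
E
python3 - <<'E'
from h import *
im=cv2.imread("pics/top0.png"); sc=cv2.imread("pics/scene0.png")
ct=cam("top"); cs=cam("scene")
for p in [(324,218),(386,217),(341,259),(381,259)]:
    X=onz(ct,p,.012); print(p,X.round(3),np.hypot(*X[:2]).round(3))
# crops
a=im[130:285,170:410]; cv2.imwrite("pics/c_top.png",cv2.resize(a,None,fx=3.3,fy=3.3,interpolation=cv2.INTER_CUBIC))
b=sc[100:260,150:320]; cv2.imwrite("pics/c_scene.png",cv2.resize(b,None,fx=3.7,fy=3.7,interpolation=cv2.INTER_CUBIC))
E
```

```text
(324, 218) [ 0.548 -0.27   0.012] 0.611
(386, 217) [ 0.552 -0.454  0.012] 0.715
(341, 259) [ 0.429 -0.317  0.012] 0.533
(381, 259) [ 0.429 -0.434  0.012] 0.61
```

View pics/c_top.png

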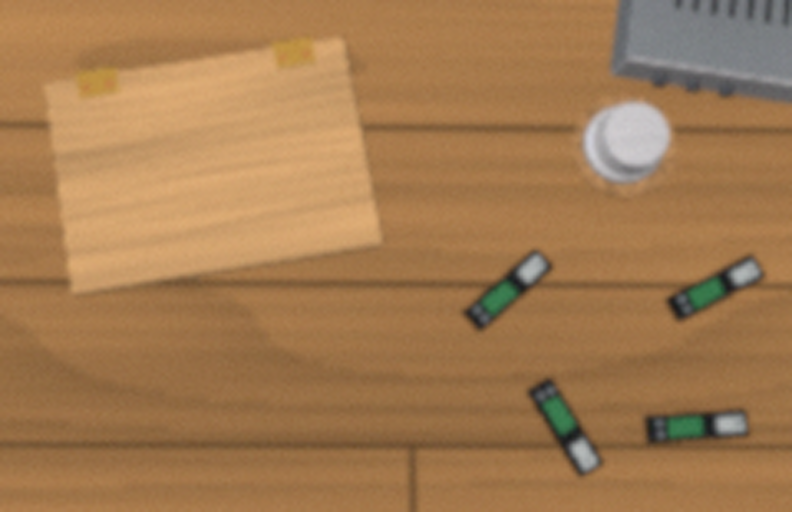

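View pics/c_scene.png

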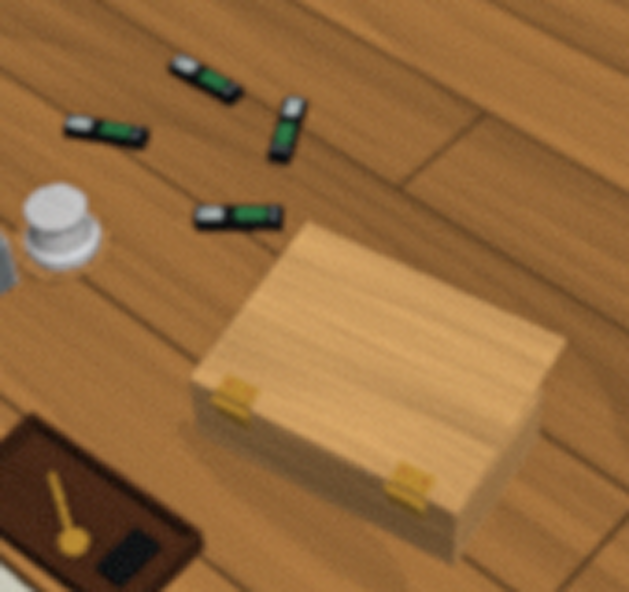

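The candidates' distances from the base are 0.533 m at (341,259), about 0.61 m at (324,218) and (381,259), and 0.715 m at (386,217). The one meant is (341,259), crop (565,428). Next is the box pose from the lid corners.

```bash
python3 - <<'E'
from h import *
ct=cam("top"); cs=cam("scene")
T=dict(HL=(45,88),HR=(345,38),FR=(380,242),FL=(72,292)); S=dict(HL=(455,512),HR=(193,380),FR=(310,222),FL=(565,342))
P={}
for k in T:
    pt=((T[k][0]+.5)/3.3+170-.5,(T[k][1]+.5)/3.3+130-.5); ps=((S[k][0]+.5)/3.7+150-.5,(S[k][1]+.5)/3.7+100-.5)
    P[k],r=tri(ct,pt,cs,ps); print(k,P[k].round(4),round(r,4))
n=np.linalg.norm
print(n(P['HL']-P['HR']),n(P['FL']-P['FR']),n(P['HL']-P['FL']),n(P['HR']-P['FR']))
E
```

```text
HL [0.7127 0.1365 0.0873] 0.002
HR [ 0.7572 -0.1174  0.0865] 0.0051
FR [ 0.5769 -0.1451  0.1148] 0.0017
FL [0.5347 0.1073 0.1107] 0.0011
0.25778000881968477 0.25594882113428824 0.18192436432449072 0.1846036623180577
```

```bash
cat >> h.py <<'E'
def delta(obs,pos,Rm=None):
    """cm shift & rotvec in current tool frame to reach TCP pos / orientation matrix"""
    Rt=R.from_quat(obs["tool_rot"]).as_matrix()
    d=Rt.T@(np.asarray(pos)-obs["eef_pos"])*100
    rv=R.from_matrix(Rt.T@Rm).as_rotvec() if Rm is not None else None
    return d.round(2),None if rv is None else rv.round(3)
def ori(head,pitch,camup=True):
    """tool z heading 'head', pitched 'pitch' below horizontal; camera (-y) on upper side"""
    z=np.array([np.cos(head)*np.cos(pitch),np.sin(head)*np.cos(pitch),-np.sin(pitch)])
    up=np.array([np.cos(head)*np.sin(pitch),np.sin(head)*np.sin(pitch),np.cos(pitch)])
    y=-up; x=np.cross(y,z); return np.c_[x,y,z]
E
python3 - <<'E'
from h import *
ct=cam("top"); cs=cam("scene")
T=dict(HL=(45,88),HR=(345,38),FR=(380,242),FL=(72,292)); S=dict(HL=(455,512),HR=(193,380),FR=(310,222),FL=(565,342))
z=dict(HL=.0899,HR=.0899,FL=.1143,FR=.1143); bx=dict(HL=(.0763,.13),HR=(.0763,-.13),FL=(-.1101,.13),FR=(-.1101,-.13))
for nm in "ts":
    A=[];B=[]
    for k in T:
        p=((T[k][0]+.5)/3.3+169.5,(T[k][1]+.5)/3.3+129.5) if nm=="t" else ((S[k][0]+.5)/3.7+149.5,(S[k][1]+.5)/3.7+99.5)
        A.append(bx[k]);B.append(onz(ct if nm=="t" else cs,p,z[k])[:2])
    A=np.array(A);B=np.array(B); a=A-A.mean(0);b=B-B.mean(0)
    th=np.arctan2((a[:,0]*b[:,1]-a[:,1]*b[:,0]).sum(),(a*b).sum()); c,s=np.cos(th),np.sin(th)
    t=B.mean(0)-np.array([[c,-s],[s,c]])@A.mean(0)
    print(nm,th,t,(B-(A@np.array([[c,-s],[s,c]]).T+t)).round(4).tolist())
o=manip.observe()
print(delta(o,[.42,-.08,.30],ori(.165,np.pi/2)))
E
```

```text
t 0.16868532857578575 [ 0.66203173 -0.00258813] [[-0.0039, -0.0014], [-0.0012, -0.0013], [0.0022, 0.0034], [0.0029, -0.0007]]
s 0.16253933429256226 [ 6.63015304e-01 -1.73039186e-04] [[-0.0027, -0.0038], [-0.0017, 0.0032], [0.0008, 0.0017], [0.0035, -0.001]]
(array([-55.52,  42.52,   0.38]), array([2.000e-03, 1.000e-03, 2.684e+00]))
```

>>> carry_out(rot=[[0, 0, 0.15], [0, 0, 0.3], [0, 0, 0.45], [0, 0, 0.6], [0, 0, 0.75], [0, 0, 0.9], [0, 0, 1.05], [0, 0, 1.2], [0, 0, 1.35], [0, 0, 1.5], [0, 0, 1.65], [0, 0, 1.8], [0, 0, 1.95], [0, 0, 2.1], [0, 0, 2.25], [0, 0, 2.4], [0, 0, 2.55], [0, 0, 2.684], [0, 0, 2.684]], delta_pos=[[-3, 2.3, 0], [-6, 4.6, 0], [-9, 6.9, 0], [-12, 9.2, 0], [-15, 11.5, 0], [-18, 13.8, 0], [-21, 16.1, 0], [-24, 18.4, 0], [-27, 20.7, 0], [-30, 23, 0], [-33, 25.3, 0], [-36, 27.6, 0], [-39, 29.9, 0], [-42, 32.2, 0], [-45, 34.5, 0], [-48, 36.8, 0], [-51, 39.1, 0], [-55.5, 42.5, 0], [-55.5, 42.5, 0]], grip=[0, 0, 0, 0, 0, 0, 0, 0, 0, 0, 0, 0, 0, 0, 0, 0, 0, 0, 0])

```text
t: 2.05
eef_pos: [0.4204, -0.0836, 0.3027]
tool_rot: [0.76, -0.65, -0.0, 0.001]
ft_force: [-0.2, 0.3, 0.4]
finger_gap: -0.003
```

```bash
python3 - <<'E'
from h import *
o=manip.observe(); print(o["t"],o["qpos"].round(3),o["eef_pos"].round(4),o["ft_force"].round(2),R.from_quat(o["tool_rot"]).as_matrix().round(3).tolist(),o["finger_gap"])
print(delta(o,[.42,-.08,.30],ori(.165,np.pi/2-.4)))
E
```

```text
2.05 [-0.275 -0.371  1.653 -0.002  1.862  1.14 ] [ 0.4204 -0.0836  0.3027] [-0.19  0.25  0.41] [[0.156, -0.988, -0.002], [-0.988, -0.156, -0.001], [0.001, 0.002, -1.0]] -0.0029037517453446167
(array([-0.36, -0.02,  0.27]), array([ 0.402, -0.003, -0.009]))
```

>>> carry_out(rot=[[0.15, 0, 0], [0.3, 0, 0], [0.4, 0, 0], [0.4, 0, 0]], delta_pos=[[0, 0, 0], [0, 0, 0], [0, 0, 0], [0, 0, 0]], grip=[0, 0, 0, 0])

```text
t: 2.45
eef_pos: [0.4187, -0.0795, 0.3036]
tool_rot: [0.747, -0.634, 0.129, -0.152]
ft_force: [0.2, 0.2, -0.3]
finger_gap: 0.0
```

```bash
python3 - <<'E'
from h import *
o=manip.observe(); print(o["t"],o["qpos"].round(4).tolist(),o["eef_pos"].round(4),o["ft_force"].round(2),R.from_quat(o["tool_rot"]).as_matrix().round(3).tolist())
E
```

```text
2.45 [-0.4003, -0.6652, 1.8869, 0.2104, 1.575, 1.0438] [ 0.4187 -0.0795  0.3036] [ 0.17  0.16 -0.25] [[0.164, -0.908, 0.386], [-0.987, -0.151, 0.064], [0.0, -0.391, -0.92]]
```

```bash
cat > kin.py <<'E'
import numpy as np
from scipy.spatial.transform import Rotation as R
from scipy.optimize import least_squares
E=lambda ax,a:R.from_euler(ax,a).as_matrix()
def fk(q,p):
    b,h,L1,L2,off,d,lat,c6=p
    A=E('z',q[0]); 
    pos=np.array([b,lat,h]); M=E('y',q[1]); pos=pos+M@[0,0,L1]
    M=M@E('y',q[2]); pos=pos+M@[off,0,L2]
    M=M@E('z',q[3])@E('y',q[4])@E('z',q[5]+c6); pos=pos+M@[0,0,d]
    return A@pos,A@M
E
cat > data.py <<'E'
D=[([1.22132864,.0918687,1.2319063,0,1.8197808,-.0566912],[.17310651,.57434098,.30273327],[.80268345,.59640448,-.000829998,.000524363]),
([-.275,-.371,1.653,-.002,1.862,1.14],[.4204,-.0836,.3027],[.76,-.65,0,.001]),
([-0.4003,-0.6652,1.8869,0.2104,1.575,1.0438],[.4187,-.0795,.3036],[.747,-.634,.129,-.152])]
E
python3 - <<'E'
from kin import *; from data import D
for q,p,t in D: 
    print((fk(q,[0]*8)[1].T@R.from_quat(t).as_matrix()).round(3).tolist())
def res(p):
    r=[]
    for q,x,t in D:
        P,M=fk(q,p); r+=list((P-x)*1000); r+=list((M-R.from_quat(t).as_matrix()).ravel()*100)
    r+=list((np.array(p)-[0,.1,.36,.58,0,.26,.034,0])*np.array([20,20,5,5,20,5,5,0]))
    return r
for c in [0,np.pi/2,np.pi,-np.pi/2]:
    s=least_squares(res,[0,.1,.36,.58,0,.26,.034,c]); print(s.cost,s.x.round(4))
E
```

```text
[[-1.0, -0.0, -0.0], [0.0, -1.0, 0.0], [-0.0, 0.0, 1.0]]
[[-1.0, -0.0, -0.001], [0.0, -1.0, 0.001], [-0.001, 0.001, 1.0]]
[[-1.0, 0.001, 0.0], [-0.001, -1.0, -0.0], [0.0, -0.0, 1.0]]
0.7239471060513498 [ 0.0148  0.1031  0.365   0.5604  0.0308  0.2709  0.0339 -3.1414]
0.7239471060513538 [0.0148 0.1031 0.365  0.5604 0.0308 0.2709 0.0339 3.1418]
0.7239471060513523 [0.0148 0.1031 0.365  0.5604 0.0308 0.2709 0.0339 3.1418]
0.7239471060513136 [ 0.0148  0.1031  0.365   0.5604  0.0308  0.2709  0.0339 -3.1414]
```

```bash
cat >> kin.py <<'E'
P=[0.0148,0.1031,0.365,0.5604,0.0308,0.2709,0.0339,3.1416]
LO=np.array([-2.87,-.86,.17,-1.51,.06,-2.65]);HI=np.array([2.87,2.18,2.46,4.65,2.69,2.65])
def ik(pos,M,q0):
    def f(q):
        p,m=fk(q,P); return np.r_[(p-pos)*10,(m-M).ravel()*2]
    best=None
    for k in range(12):
        g=np.clip(np.array(q0)+(np.random.RandomState(k).uniform(-1,1,6)*[.3,.5,.5,1.5,.8,1.5] if k else 0),LO+.01,HI-.01)
        s=least_squares(f,g,bounds=(LO,HI))
        if best is None or s.cost<best.cost-1e-9: best=s
        if s.cost<1e-9: break
    p,m=fk(best.x,P)
    return best.x,np.linalg.norm(p-pos)*1000,np.degrees(R.from_matrix(m.T@M).magnitude())
E
cat >> h.py <<'E'
YAW=.166; BC=np.array([.6625,-.0015,0])
RB=R.from_euler('z',YAW).as_matrix()
def b2w(p): return BC+RB@np.asarray(p,float)
def w2b(p): return RB.T@(np.asarray(p,float)-BC)
def orr(head,pitch,roll): return ori(head,pitch)@R.from_euler('z',roll).as_matrix()
E
python3 - <<'E'
from h import *; import kin
q=manip.observe()["qpos"]
tip=b2w([-.10,-.04,.085])
for roll in (0,np.pi/2,-np.pi/2):
  for head in (.5,.7,.9,1.1,1.3):
    for pitch in (0,.25,.5):
      M=orr(head,pitch,roll); s,e,a=kin.ik(tip-M[:,2]*.073,M,q)
      if e<1 and a<1: print(round(roll,2),head,pitch,s.round(2))
E
```

```text
0 0.5 0.25 [-0.76 -0.46  2.45  1.46  1.19 -0.37]
0 0.5 0.5 [-0.68 -0.53  2.35  1.13  1.11 -0.04]
0 0.7 0 [-0.82 -0.03  2.3   1.6   1.53 -0.7 ]
0 0.7 0.25 [-0.79 -0.22  2.28  1.38  1.39 -0.46]
0 0.7 0.5 [-0.72 -0.33  2.21  1.12  1.3  -0.2 ]
0 0.9 0 [-0.81  0.15  2.11  1.48  1.68 -0.69]
0 0.9 0.25 [-0.79 -0.02  2.1   1.3   1.55 -0.52]
0 0.9 0.5 [-0.72 -0.14  2.05  1.08  1.46 -0.32]
0 1.1 0 [-0.78  0.31  1.92  1.38  1.82 -0.68]
0 1.1 0.25 [-0.76  0.15  1.92  1.21  1.7  -0.56]
0 1.1 0.5 [-0.71  0.03  1.89  1.02  1.6  -0.41]
0 1.3 0 [-0.74  0.45  1.73  1.29  1.95 -0.66]
0 1.3 0.25 [-0.72  0.31  1.73  1.13  1.84 -0.59]
0 1.3 0.5 [-0.67  0.18  1.72  0.96  1.74 -0.49]
1.57 0.5 0.25 [-0.76 -0.46  2.45  1.46  1.19  1.2 ]
1.57 0.5 0.5 [-0.68 -0.53  2.35  1.13  1.11  1.53]
1.57 0.7 0 [-0.82 -0.03  2.3   1.6   1.53  0.87]
1.57 0.7 0.25 [-0.79 -0.22  2.28  1.38  1.39  1.11]
1.57 0.7 0.5 [-0.72 -0.33  2.21  1.12  1.3   1.37]
1.57 0.9 0 [-0.81  0.15  2.11  1.48  1.68  0.88]
1.57 0.9 0.25 [-0.79 -0.02  2.1   1.3   1.55  1.05]
1.57 0.9 0.5 [-0.72 -0.14  2.05  1.08  1.46  1.25]
1.57 1.1 0 [-0.78  0.31 
[... 304 characters left out ...]
.46  2.45  1.46  1.19 -1.94]
-1.57 0.5 0.5 [-0.68 -0.53  2.35  1.13  1.11 -1.61]
-1.57 0.7 0 [-0.82 -0.03  2.3   1.6   1.53 -2.27]
-1.57 0.7 0.25 [-0.79 -0.22  2.28  1.38  1.39 -2.03]
-1.57 0.7 0.5 [-0.72 -0.33  2.21  1.12  1.3  -1.78]
-1.57 0.9 0 [-0.81  0.15  2.11  1.48  1.68 -2.26]
-1.57 0.9 0.25 [-0.79 -0.02  2.1   1.3   1.55 -2.09]
-1.57 0.9 0.5 [-0.72 -0.14  2.05  1.08  1.46 -1.89]
-1.57 1.1 0 [-0.78  0.31  1.92  1.38  1.82 -2.25]
-1.57 1.1 0.25 [-0.76  0.15  1.92  1.21  1.7  -2.13]
-1.57 1.1 0.5 [-0.71  0.03  1.89  1.02  1.6  -1.98]
-1.57 1.3 0 [-0.74  0.45  1.73  1.29  1.95 -2.24]
-1.57 1.3 0.25 [-0.72  0.31  1.73  1.13  1.84 -2.16]
-1.57 1.3 0.5 [-0.67  0.18  1.72  0.96  1.74 -2.06]
```

```bash
python3 - <<'E'
from h import *; import kin
q=manip.observe()["qpos"]
for ty in (-.05,0.02):
  tip=b2w([-.097,ty,.083])
  for pitch in (.4,.5,.6,.7,.8):
    for head in (.17,.3,.4,.5,.6):
      M=orr(head,pitch,0); s,e,a=kin.ik(tip-M[:,2]*.073,M,q)
      if e<1 and a<1: print(ty,pitch,head,s.round(2)); break
E
```

```text
-0.05 0.4 0.4 [-0.69 -0.59  2.45  1.27  1.03 -0.11]
-0.05 0.5 0.3 [-0.6  -0.7   2.46  1.08  0.9   0.17]
-0.05 0.6 0.17 [-0.48 -0.77  2.44  0.79  0.78  0.54]
-0.05 0.7 0.17 [-0.44 -0.71  2.36  0.64  0.83  0.68]
-0.05 0.8 0.17 [-0.4  -0.64  2.27  0.51  0.89  0.8 ]
0.02 0.4 0.6 [-0.63 -0.55  2.43  1.26  1.14 -0.16]
0.02 0.5 0.5 [-0.55 -0.68  2.45  1.1   1.02  0.08]
0.02 0.6 0.4 [-0.45 -0.75  2.43  0.89  0.92  0.36]
0.02 0.7 0.17 [-0.25 -0.83  2.42  0.46  0.77  0.95]
0.02 0.8 0.17 [-0.22 -0.74  2.33  0.36  0.85  1.04]
```

```bash
python3 - <<'E'
from h import *; import kin
o=manip.observe(); q=o["qpos"]
for tx in (-.17,-.2):
 for ty in (-.1,-.06):
  for tz in (.05,.08):
   for pitch,head in ((.4,.7),(.4,.9),(.6,.4),(.6,.6),(.6,.8),(.8,.3),(.8,.5)):
    for roll in (0,1.57,-1.57):
      tip=b2w([tx,ty,tz]); M=orr(head,pitch,roll); pos=tip-M[:,2]*.073
      c=cam("wrist",dict(eef_pos=pos,tool_rot=R.from_matrix(M).as_quat()))
      px=[proj(c,b2w([-.101,y,.08])) for y in (-.035,.035)]
      if not all(20<p[0]<490 and 20<p[1]<300 for p in px): continue
      cb=w2b(c[1]); slope=(cb[2]-.104)/(-.113-cb[0])
      if slope>.6 or slope<0: continue
      s,e,a=kin.ik(pos,M,q)
      if e<1 and a<1: print(tx,ty,tz,pitch,head,roll,np.round(px).tolist(),round(slope,2),cb.round(3),s.round(2))
E
```

```text
-0.17 -0.1 0.05 0.4 0.7 0 [[226.0, 116.0], [157.0, 97.0]] 0.46 [-0.258 -0.154  0.171] [-0.97 -0.21  2.24  1.17  1.48 -0.46]
-0.17 -0.1 0.05 0.4 0.7 -1.57 [[338.0, 173.0], [350.0, 93.0]] 0.01 [-0.319 -0.105  0.107] [-0.97 -0.21  2.24  1.17  1.48 -2.03]
-0.17 -0.1 0.05 0.4 0.9 0 [[252.0, 115.0], [193.0, 91.0]] 0.51 [-0.246 -0.17   0.171] [-0.94 -0.03  2.07  1.09  1.61 -0.54]
-0.17 -0.1 0.05 0.4 0.9 -1.57 [[336.0, 196.0], [348.0, 125.0]] 0.01 [-0.315 -0.134  0.107] [-0.94 -0.03  2.07  1.09  1.61 -2.11]
-0.17 -0.1 0.05 0.6 0.4 -1.57 [[361.0, 143.0], [379.0, 34.0]] 0.15 [-0.3   -0.057  0.132] [-0.86 -0.61  2.41  1.01  1.19 -1.59]
-0.17 -0.1 0.05 0.6 0.6 1.57 [[157.0, 243.0], [154.0, 293.0]] 0.19 [-0.247 -0.215  0.129] [-0.89 -0.4   2.27  1.01  1.34  1.36]
-0.17 -0.1 0.05 0.6 0.6 -1.57 [[362.0, 166.0], [382.0, 73.0]] 0.14 [-0.306 -0.084  0.132] [-0.89 -0.4   2.27  1.01  1.34 -1.78]
-0.17 -0.1 0.05 0.6 0.8 1.57 [[153.0, 219.0], [147.0, 261.0]] 0.23 [-0.223 -0.228  0.129] [-0.89 -0.21  2.12  0.97  1.47  1.22]
-0.17 -0.1 0.05 0.6 0.8 -1.57 [[361.0, 190.0], [382.0, 110.0]] 0.14 [-0.306 -0.111 
[... 10433 characters left out ...]
.277 -0.175  0.159] [-0.91 -0.62  2.37  0.98  1.42  1.46]
-0.2 -0.06 0.08 0.6 0.6 -1.57 [[323.0, 217.0], [341.0, 137.0]] 0.26 [-0.336 -0.044  0.162] [-0.91 -0.62  2.37  0.98  1.42 -1.68]
-0.2 -0.06 0.08 0.6 0.8 1.57 [[186.0, 149.0], [174.0, 204.0]] 0.39 [-0.253 -0.188  0.159] [-0.9  -0.41  2.22  0.96  1.54  1.3 ]
-0.2 -0.06 0.08 0.6 0.8 -1.57 [[318.0, 241.0], [340.0, 167.0]] 0.26 [-0.336 -0.071  0.162] [-0.9  -0.41  2.22  0.96  1.54 -1.84]
-0.2 -0.06 0.08 0.8 0.5 1.57 [[161.0, 189.0], [155.0, 255.0]] 0.49 [-0.271 -0.16   0.181] [-0.77 -0.71  2.32  0.75  1.33  1.76]
-0.2 -0.06 0.08 0.8 0.5 -1.57 [[347.0, 211.0], [370.0, 124.0]] 0.39 [-0.316 -0.025  0.183] [-0.77 -0.71  2.32  0.75  1.33 -1.38]
```

```bash
cat >> h.py <<'E'
def tipdelta(box_tip,head,pitch,roll=0,o=None):
    o=o or manip.observe(); M=orr(head,pitch,roll); pos=b2w(box_tip)-M[:,2]*.073
    return delta(o,pos,M)
def tipbox(o):
    M=R.from_quat(o["tool_rot"]).as_matrix(); return w2b(o["eef_pos"]+M[:,2]*.073)
E
python3 - <<'E'
from h import *
print(tipdelta([-.17,-.1,.06],.75,.4))
E
```

```text
(array([10.03,  5.89, 20.87]), array([ 0.747, -0.425, -0.424]))
```

>>> carry_out(rot=[[0.11, -0.06, -0.06], [0.21, -0.12, -0.12], [0.32, -0.18, -0.18], [0.43, -0.24, -0.24], [0.53, -0.3, -0.3], [0.64, -0.36, -0.36], [0.747, -0.425, -0.424], [0.747, -0.425, -0.424], [0.747, -0.425, -0.424]], delta_pos=[[1.4, 0.8, 3], [2.9, 1.7, 6], [4.3, 2.5, 9], [5.7, 3.4, 12], [7.1, 4.2, 15], [8.6, 5, 18], [10, 5.9, 20.9], [10, 5.9, 20.9], [10, 5.9, 20.9]], grip=[0, 0, 0, 0, 0, 0, 0, 0, 0])

```text
t: 3.35
eef_pos: [0.4624, -0.173, 0.0843]
tool_rot: [0.764, -0.334, 0.215, -0.509]
ft_force: [-0.5, -0.1, -0.4]
finger_gap: 0.001
```

```bash
python3 - <<'E'
from h import *
o,im=snap("wrist","w1.png",None,1.5)
np.save("o_w1.npy",o,allow_pickle=True)
print(o["t"],o["qpos"].round(3).tolist(),tipbox(o),o["ft_force"].round(2))
c=cam("wrist",o)
print([proj(c,b2w([-.101,y,.08])).round() for y in (-.035,.035)])
E
```

```text
3.35 [-0.957, -0.026, 2.07, 1.151, 1.511, -0.477] [-0.16985816 -0.09853268  0.05583958] [-0.53 -0.09 -0.43]
[array([236., 123.]), array([170., 103.])]
```

View pics/w1.png

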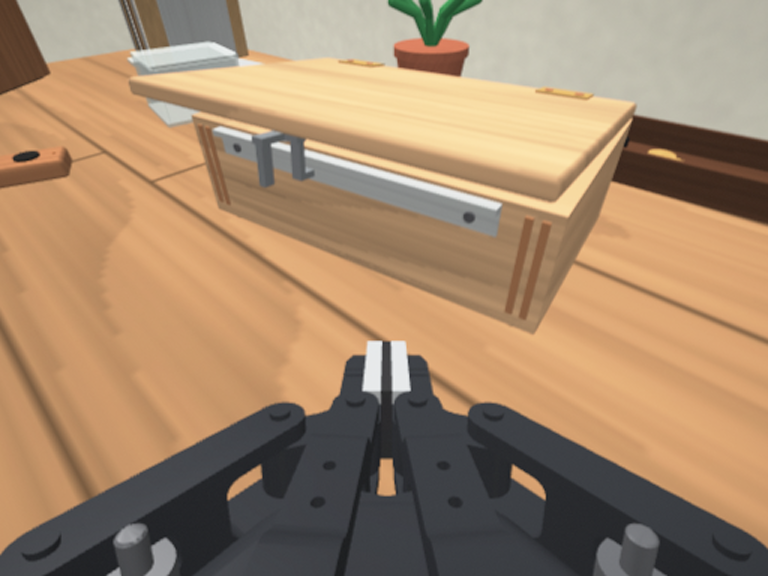

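The tab shows at about (264,160) in the 1.5x view and the hook at (301,158), well to the left. I'll measure from an enlarged crop.

```bash
python3 - <<'E'
import cv2
im=cv2.imread("pics/raw_w1.png")[45:225,80:440]
cv2.imwrite("pics/w1c.png",cv2.resize(im[:100,40:200],None,fx=5,fy=5,interpolation=cv2.INTER_CUBIC))
cv2.imwrite("pics/w1d.png",cv2.resize(im,None,fx=2.2,fy=2.2,interpolation=cv2.INTER_CUBIC))
E
```

```text
(no output)
```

View pics/w1c.png

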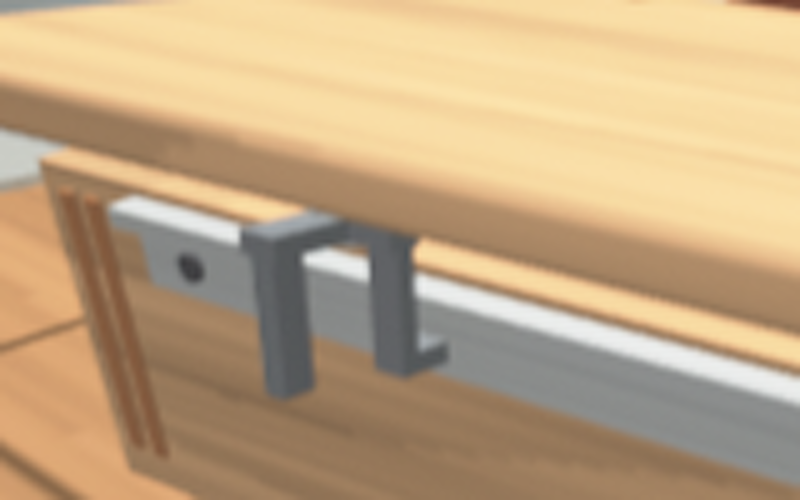

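View pics/w1d.png

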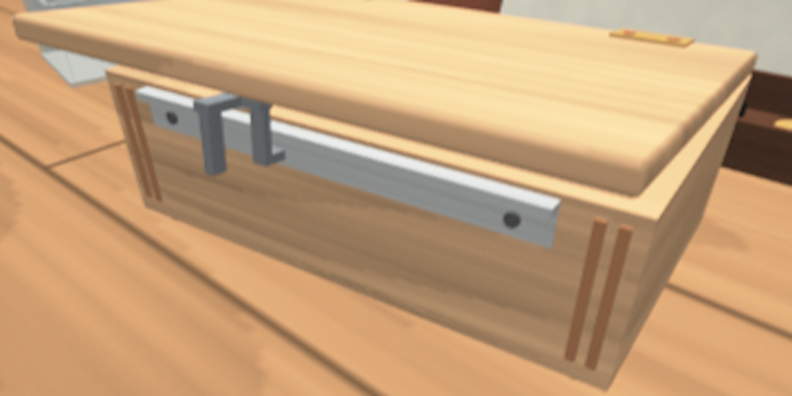

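```bash
python3 - <<'E'
from h import *
o=np.load("o_w1.npy",allow_pickle=True).item(); c=cam("wrist",o)
f=lambda u,v:(80+u/2.2,45+v/2.2); g=lambda u,v:(120+u/5,45+v/5)
def onx(p,x):
    e,d=ray(c,p); e=w2b(e); d=RB.T@d; return (e+d*(x-e[0])/d[0]).round(4)
for n,p in dict(BR=f(607,389),BL=f(147,207)).items(): print(n,w2b(onz(c,p,0)).round(4))
for n,p in dict(rimL=g(42,160),).items(): print(n,w2b(onz(c,p,.08)).round(4))
print("rimR",w2b(onz(c,f(655,218),.08)).round(4))
# lip lower edge right corner & left
print("lipR",onx(f(632,195),-.111),"lipL",onx(f(18,38),-.111))
for n,p in dict(fl=g(267,394),fr=g(282,399),rr=g(313,386)).items(): print(n,"z.067",w2b(onz(c,p,.067)).round(4),"x",onx(p,-.103))
print("tabtop L",onx(g(243,240),-.103),"hook bot",onx(g(392,373),-.087))
E
```

```text
BR [-0.0675 -0.1318  0.    ]
BL [-0.0693  0.1339  0.    ]
rimL [-0.077   0.1226  0.08  ]
rimR [-0.0757 -0.1323  0.08  ]
lipR [-0.111  -0.131   0.1033] lipL [-0.111   0.1254  0.1021]
fl z.067 [-0.1102  0.0251  0.067 ] x [-0.103   0.0341  0.0616]
fr z.067 [-0.1101  0.0216  0.067 ] x [-0.103   0.0304  0.0616]
rr z.067 [-0.1038  0.0207  0.067 ] x [-0.103   0.0216  0.0664]
tabtop L [-0.103   0.0319  0.0898] hook bot [-0.087   0.0188  0.0631]
```

```bash
python3 - <<'E'
from h import *; import kin
o=manip.observe(); q=o["qpos"]
for hd,pt in ((.35,.65),(.45,.6),(.5,.6),(.4,.7)):
  for t in ([-.14,-.01,.06],[-.098,-.01,.075],[-.098,.03,.075]):
    M=orr(hd,pt,0); s,e,a=kin.ik(b2w(t)-M[:,2]*.073,M,q); print(hd,pt,t,s.round(2),round(e,2),round(a,2))
E
```

```text
0.35 0.65 [-0.14, -0.01, 0.06] [-0.56 -0.8   2.46  0.83  1.02  0.37] 7.9 1.52
0.35 0.65 [-0.098, -0.01, 0.075] [-0.47 -0.7   2.39  0.83  0.92  0.4 ] 0.0 0.0
0.35 0.65 [-0.098, 0.03, 0.075] [-0.37 -0.78  2.44  0.76  0.87  0.53] 0.0 0.0
0.45 0.6 [-0.14, -0.01, 0.06] [-0.64 -0.74  2.46  0.96  1.1   0.16] 4.33 0.83
0.45 0.6 [-0.098, -0.01, 0.075] [-0.55 -0.63  2.38  0.97  1.    0.19] 0.0 0.0
0.45 0.6 [-0.098, 0.03, 0.075] [-0.45 -0.73  2.43  0.92  0.95  0.29] 0.0 0.0
0.5 0.6 [-0.14, -0.01, 0.06] [-0.66 -0.71  2.45  0.99  1.13  0.09] 0.0 0.0
0.5 0.6 [-0.098, -0.01, 0.075] [-0.57 -0.59  2.35  0.99  1.05  0.13] 0.0 0.0
0.5 0.6 [-0.098, 0.03, 0.075] [-0.48 -0.68  2.41  0.95  1.    0.22] 0.0 0.0
0.4 0.7 [-0.14, -0.01, 0.06] [-0.56 -0.78  2.44  0.8   1.05  0.35] 0.0 0.0
0.4 0.7 [-0.098, -0.01, 0.075] [-0.48 -0.64  2.34  0.79  0.97  0.39] 0.0 0.0
0.4 0.7 [-0.098, 0.03, 0.075] [-0.38 -0.72  2.38  0.74  0.93  0.51] 0.0 0.0
```

```bash
python3 - <<'E'
from h import *
print(tipdelta([-.138,-.035,.058],.45,.65), tipdelta([-.098,-.01,.074],.45,.65))
E
```

```text
(array([-5.37, -4.24,  6.16]), array([-0.246,  0.266,  0.146])) (array([-5.25, -7.56,  9.87]), array([-0.246,  0.266,  0.146]))
```

>>> carry_out(rot=[[-0.08, 0.09, 0.05], [-0.16, 0.18, 0.1], [-0.246, 0.266, 0.146], [-0.246, 0.266, 0.146], [-0.246, 0.266, 0.146]], delta_pos=[[-1.8, -1.4, 2], [-3.6, -2.8, 4], [-5.4, -4.2, 6.2], [-5.4, -4.2, 6.2], [-5.4, -4.2, 6.2]], grip=[0, 0, 0, 0, 0])

```text
t: 3.9
eef_pos: [0.4806, -0.0823, 0.1067]
tool_rot: [0.76, -0.472, 0.242, -0.376]
ft_force: [0.5, -0.0, 0.3]
finger_gap: -0.0
```

```bash
python3 - <<'E'
from h import *
o,im=snap("wrist","w2.png",None,1.5)
print(o["t"],o["qpos"].round(3).tolist(),tipbox(o).round(4),o["ft_force"].round(2))
print(tipdelta([-.098,-.01,.074],.45,.65))
E
```

```text
3.9 [-0.647, -0.545, 2.32, 0.944, 1.067, 0.109] [-0.1366 -0.0336  0.0628] [ 0.49 -0.03  0.32]
(array([-1.21, -3.72,  2.79]), array([-0.004, -0.005,  0.01 ]))
```

View pics/w2.png

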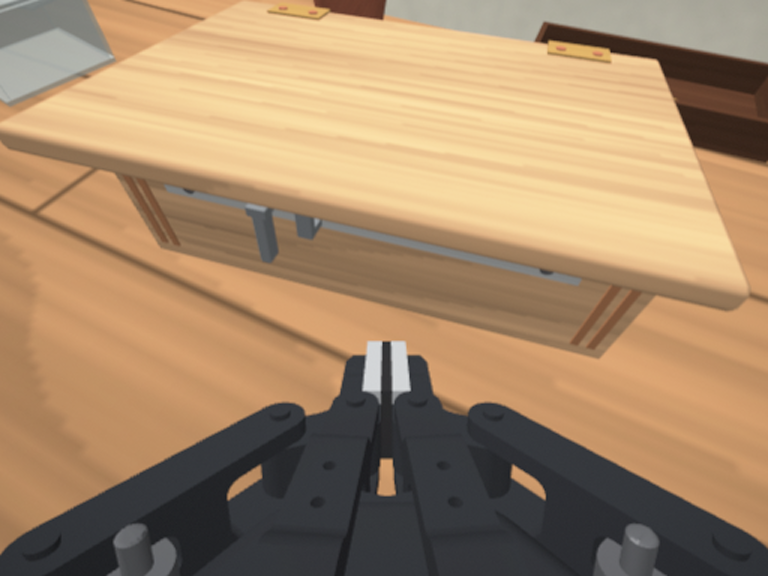

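```bash
cat > cmd.py <<'E'
import numpy as np, json, sys
from scipy.spatial.transform import Rotation as R
# log of final rows (rot, cm)
def load():
    return json.load(open("cmdlog.json"))
def pose():
    p=np.array([.173,.574,.304]); M=R.from_quat([8.02683454e-01,5.96404484e-01,0,0]).as_matrix()
    for r,d in load():
        p=p+M@(np.array(d)/100); M=M@R.from_rotvec(r).as_matrix()
    return p,M
def add(r,d):
    L=load(); L.append([r,d]); json.dump(L,open("cmdlog.json","w"))
E
echo '[[[0,0,2.684],[-55.5,42.5,0]],[[0.4,0,0],[0,0,0]],[[0.747,-0.425,-0.424],[10,5.9,20.9]],[[-0.246,0.266,0.146],[-5.4,-4.2,6.2]]]' > cmdlog.json
python3 - <<'E'
from h import *; import cmd as _; import importlib.util
s=importlib.util.spec_from_file_location("c","./cmd.py"); c=importlib.util.module_from_spec(s); s.loader.exec_module(c)
p,M=c.pose(); o=manip.observe(); print(p,o["eef_pos"]); print(R.from_matrix(M.T@R.from_quat(o["tool_rot"]).as_matrix()).as_rotvec().round(4))
print("cmd tip box",w2b(p+M[:,2]*.073).round(4))
E
mv cmd.py clog.py
```

```text
[ 0.47971916 -0.08464998  0.10304926] [ 0.48032871 -0.08337433  0.10538183]
[ 0.0024 -0.0001 -0.0064]
cmd tip box [-0.138  -0.0358  0.059 ]
```

```bash
cat >> h.py <<'E'
import clog
def cobs():
    p,M=clog.pose(); return dict(eef_pos=p,tool_rot=R.from_matrix(M).as_quat())
def goto(box_tip,head,pitch,roll=0): return tipdelta(box_tip,head,pitch,roll,cobs())
E
python3 - <<'E'
import cv2
im=cv2.imread("pics/raw_w2.png")[100:200,130:290]
cv2.imwrite("pics/w2c.png",cv2.resize(im,None,fx=5,fy=5,interpolation=cv2.INTER_CUBIC))
from h import *
print(goto([-.098,-.012,.074],.45,.65))
E
```

```text
(array([-1.13, -3.94,  2.68]), array([-0.002, -0.005,  0.004]))
```

View pics/w2c.png

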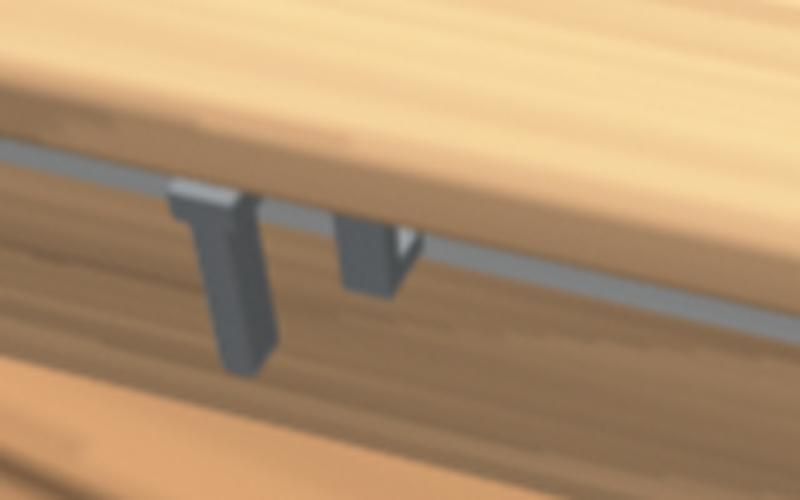

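```bash
python3 - <<'E'
from h import *
c=cam("wrist",cobs())
g=lambda u,v:(130+u/5,100+v/5)
for n,p in dict(fl=g(222,370),fr=g(255,376),rr=g(277,347)).items(): print(n,w2b(onz(c,p,.067)).round(4))
print("hook bottom right front",w2b(onz(c,g(390,297),.062)).round(4))
# edge lower line at some points z=.103
for p in (g(0,138),g(400,212),g(790,315)): print(w2b(onz(c,p,.103)).round(4))
E
```

```text
fl [-0.1134  0.0224  0.067 ]
fr [-0.1131  0.0181  0.067 ]
rr [-0.1081  0.0175  0.067 ]
hook bottom right front [-0.0924  0.0097  0.062 ]
[-0.1167  0.0365  0.103 ]
[-0.1151 -0.0064  0.103 ]
[-0.1174 -0.0458  0.103 ]
```

```bash
python3 - <<'E'
from h import *
print(goto([-.12,-.010,.066],.45,.65),goto([-.101,-.008,.073],.45,.65))
E
```

```text
(array([-1.94, -2.06,  1.52]), array([-0.002, -0.005,  0.004])) (array([-1.6 , -3.75,  2.6 ]), array([-0.002, -0.005,  0.004]))
```

>>> carry_out(rot=[[0, 0, 0], [0, 0, 0], [0, 0, 0], [0, 0, 0], [0, 0, 0], [0, 0, 0]], delta_pos=[[-1, -1, 0.8], [-1.9, -2.1, 1.5], [-1.8, -2.8, 2], [-1.7, -3.4, 2.4], [-1.6, -3.8, 2.6], [-1.6, -3.8, 2.6]], grip=[0, 0, 0, 0, 0, 0])

```text
t: 4.55
eef_pos: [0.5127, -0.0514, 0.1175]
tool_rot: [0.759, -0.476, 0.239, -0.375]
ft_force: [-0.5, 0.2, 0.1]
finger_gap: -0.0
```

```bash
python3 - <<'E'
from h import *
clog.add([0,0,0],[-1.6,-3.8,2.6])
o,im=snap("wrist","w3.png",None,1.5)
p,M=clog.pose(); print(o["t"],p.round(4),o["eef_pos"].round(4),w2b(p+M[:,2]*.073).round(4),tipbox(o).round(4),(RB.T@o["ft_force"]).round(2))
print("unit +y box in tool:",(M.T@RB[:,1]).round(3),"z up",(M.T@[0,0,1]).round(3),"x",(M.T@RB[:,0]).round(3))
E
```

```text
4.55 [ 0.5121 -0.0512  0.1176] [ 0.5127 -0.0514  0.1175] [-0.1006 -0.0082  0.0735] [-0.1    -0.0085  0.0734] [-0.51  0.24  0.07]
unit +y box in tool: [-0.96  -0.173  0.219] z up [ 0.006 -0.797 -0.604] x [ 0.278 -0.578  0.767]
```

View pics/w3.png

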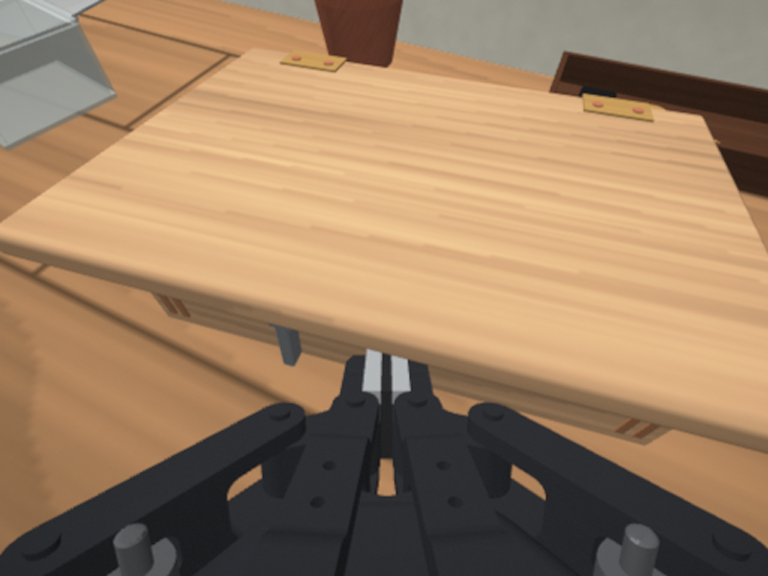

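```bash
python3 - <<'E'
from h import *
c=cam("wrist",cobs()); o=cobs(); M=R.from_quat(o["tool_rot"]).as_matrix()
W=lambda v:o["eef_pos"]+M@np.array(v)
for v in ([0,-.011,.073],[0,.011,.073],[0,0,.073]): print(v,proj(c,W(v)).round(1),w2b(W(v)).round(4))
im=cv2.imread("pics/raw_w3.png")[200:265,170:330]
cv2.imwrite("pics/w3c.png",cv2.resize(im,None,fx=5,fy=5,interpolation=cv2.INTER_CUBIC))
E
```

```text
[0, -0.011, 0.073] [254.7 221.2] [-0.0942 -0.0063  0.0823]
[0, 0.011, 0.073] [254.8 257.7] [-0.1069 -0.0101  0.0647]
[0, 0, 0.073] [254.7 239.8] [-0.1006 -0.0082  0.0735]
```

View pics/w3c.png

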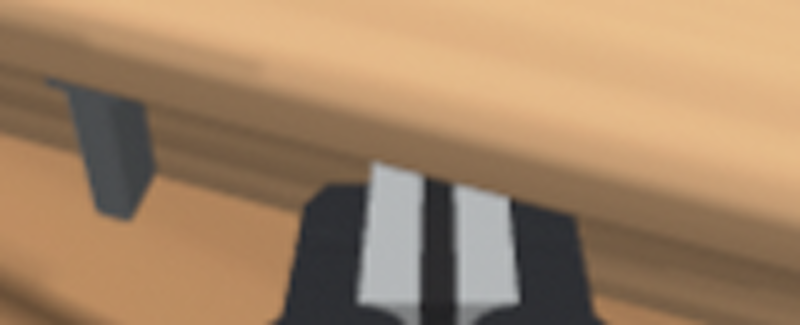

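```bash
python3 - <<'E'
from h import *; import kin
q=manip.observe()["qpos"]; print(q.round(3)); p,M=clog.pose(); print(kin.fk(q,kin.P)[0]-p)
for hd,pt in ((.25,.7),(.3,.7),(.35,.7),(.25,.75),(.3,.75),(.2,.8),(.25,.8)):
  for t in ([-.107,.0,.078],[-.107,.022,.078]):
    M=orr(hd,pt,0); s,e,a=kin.ik(b2w(t)-M[:,2]*.073,M,q); print(hd,pt,t,s.round(2),round(e,2),round(a,2))
E
```

```text
[-0.518 -0.506  2.273  0.914  0.971  0.217]
[ 0.03116168 -0.01564789  0.00166172]
0.25 0.7 [-0.107, 0.0, 0.078] [-0.38 -0.8   2.42  0.63  0.86  0.69] 0.0 0.0
0.25 0.7 [-0.107, 0.022, 0.078] [-0.32 -0.84  2.44  0.58  0.84  0.77] 0.0 0.0
0.3 0.7 [-0.107, 0.0, 0.078] [-0.41 -0.77  2.4   0.69  0.9   0.59] 0.0 0.0
0.3 0.7 [-0.107, 0.022, 0.078] [-0.35 -0.81  2.42  0.65  0.88  0.67] 0.0 0.0
0.35 0.7 [-0.107, 0.0, 0.078] [-0.44 -0.73  2.38  0.74  0.94  0.5 ] 0.0 0.0
0.35 0.7 [-0.107, 0.022, 0.078] [-0.39 -0.78  2.41  0.7   0.92  0.57] 0.0 0.0
0.25 0.75 [-0.107, 0.0, 0.078] [-0.36 -0.76  2.37  0.57  0.89  0.74] 0.0 0.0
0.25 0.75 [-0.107, 0.022, 0.078] [-0.3  -0.8   2.39  0.52  0.87  0.82] 0.0 0.0
0.3 0.75 [-0.107, 0.0, 0.078] [-0.39 -0.73  2.36  0.62  0.93  0.65] 0.0 0.0
0.3 0.75 [-0.107, 0.022, 0.078] [-0.33 -0.77  2.38  0.58  0.91  0.72] 0.0 0.0
0.2 0.8 [-0.107, 0.0, 0.078] [-0.31 -0.74  2.34  0.45  0.89  0.9 ] 0.0 0.0
0.2 0.8 [-0.107, 0.022, 0.078] [-0.25 -0.77  2.36  0.4   0.88  0.97] 0.0 0.0
0.25 0.8 [-0.107, 0.0, 0.078] [-0.34 -0.72  2.33  0.51  0.92  0.8 ] 0.0 0.0
0.25 0.8 [-0.107, 0.022, 0.078] [-0.28 -0.75  2.35  0.46  0.9   0.87] 0.0 0.0
```

```bash
python3 - <<'E'
from kin import *; from data import D
from h import manip
D=[list(d) for d in D]
D.append([[-.957,-.026,2.07,1.151,1.511,-.477],[.4624,-.173,.0843],[.764,-.334,.215,-.509]])
D.append([[-0.647,-0.545,2.32,0.944,1.067,0.109],[.4806,-.0823,.1067],[.76,-.472,.242,-.376]])
o=manip.observe(); D.append([o["qpos"],o["eef_pos"],o["tool_rot"]])
def res(p):
    r=[]
    for q,x,t in D: r+=list((fk(q,p)[0]-x)*1000)
    return r
s=least_squares(res,P[:7]+[P[7]]); print(s.cost,s.x.round(4).tolist(),np.round(s.fun.reshape(-1,3),1).tolist())
E
```

```text
0.062224856754954025 [-0.0001, 0.1573, 0.3723, 0.5586, 0.0969, 0.2679, 0.0341, 10.7252] [[-0.1, -0.0, 0.1], [-0.1, -0.1, -0.1], [0.1, 0.0, 0.1], [0.0, -0.1, 0.1], [-0.1, 0.1, -0.1], [0.0, -0.0, -0.0]]
```

```bash
sed -i 's/^P=.*/P=[-0.0001,0.1573,0.3723,0.5586,0.0969,0.2679,0.0341,3.1416]/' kin.py; python3 - <<'E'
from h import *; import kin
q=manip.observe()["qpos"]
for hd,pt in ((.166,.4),(.166,.5),(.25,.5),(.166,.6),(.166,.7),(.25,.7)):
  for t in ([-.107,.022,.078],):
    M=orr(hd,pt,0); s,e,a=kin.ik(b2w(t)-M[:,2]*.073,M,q); print(hd,pt,t,s.round(2),round(e,2),round(a,2))
E
```

```text
0.166 0.4 [-0.107, 0.022, 0.078] [-0.35 -0.68  2.46  1.02  0.59  0.38] 33.9 4.92
0.166 0.5 [-0.107, 0.022, 0.078] [-0.31 -0.76  2.46  0.78  0.62  0.63] 18.2 2.85
0.25 0.5 [-0.107, 0.022, 0.078] [-0.39 -0.73  2.46  0.94  0.72  0.41] 11.6 1.86
0.166 0.6 [-0.107, 0.022, 0.078] [-0.28 -0.81  2.46  0.61  0.67  0.8 ] 1.83 0.3
0.166 0.7 [-0.107, 0.022, 0.078] [-0.25 -0.75  2.39  0.48  0.74  0.93] 0.0 0.0
0.25 0.7 [-0.107, 0.022, 0.078] [-0.31 -0.71  2.36  0.61  0.8   0.73] 0.0 0.0
```

```bash
python3 - <<'E'
from h import *
print(goto([-.107,-.002,.077],.2,.67))
E
```

```text
(array([-2.15, -0.29, -0.43]), array([-0.023,  0.193,  0.157]))
```

>>> carry_out(rot=[[-0.012, 0.1, 0.08], [-0.023, 0.193, 0.157], [-0.023, 0.193, 0.157], [-0.023, 0.193, 0.157]], delta_pos=[[-1.1, -0.15, -0.3], [-2.15, -0.3, -0.4], [-2.15, -0.3, -0.4], [-2.15, -0.3, -0.4]], grip=[0, 0, 0, 0])

```text
t: 5.0
eef_pos: [0.5014, -0.0312, 0.1221]
tool_rot: [0.697, -0.569, 0.276, -0.337]
ft_force: [-0.6, 0.3, -0.2]
finger_gap: -0.007
```

```bash
cat >> h.py <<'E'
def rep(r,d):
    clog.add(r,d); o=manip.observe(); p,M=clog.pose()
    print("t",round(o["t"],2),"cmdtip",w2b(p+M[:,2]*.073).round(4),"meas",tipbox(o).round(4),"Fbox",(RB.T@o["ft_force"]).round(2),"gap",round(o["finger_gap"],3))
    return o,M
E
python3 - <<'E'
from h import *
o,M=rep([-0.023,0.193,0.157],[-2.15,-0.3,-0.4])
print((M.T@RB).round(3))
snap("wrist","w4.png",(170,190,330,270),5)
E
```

```text
t 5.0 cmdtip [-0.1067 -0.002   0.0769] meas [-0.1067 -0.0007  0.0768] Fbox [-0.59  0.37 -0.19] gap -0.007
[[ 0.033 -0.999 -0.   ]
 [-0.621 -0.021 -0.784]
 [ 0.783  0.026 -0.621]]
```

View pics/w4.png

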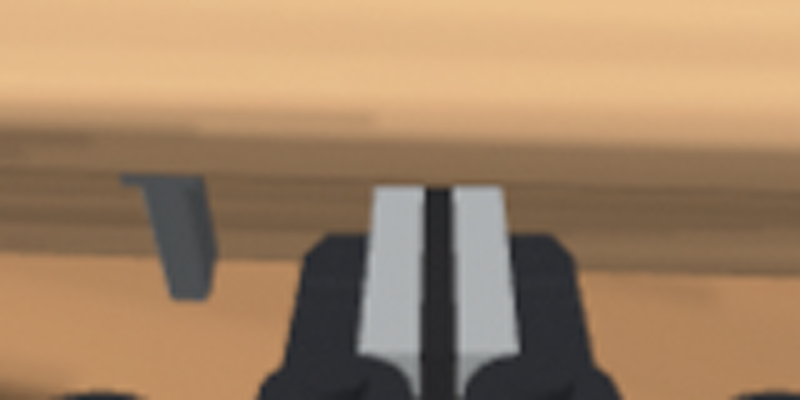

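>>> carry_out(rot=[[0, 0, 0], [0, 0, 0], [0, 0, 0], [0, 0, 0], [0, 0, 0]], delta_pos=[[-0.4, 0, 0], [-0.7, 0, 0], [-0.9, 0, 0], [-1.1, 0, 0], [-1.1, 0, 0]], grip=[0, 0, 0, 0, 0])

```text
t: 5.55
eef_pos: [0.4995, -0.021, 0.122]
tool_rot: [0.697, -0.57, 0.275, -0.337]
ft_force: [0.1, -0.5, 0.6]
finger_gap: 0.003
```

```bash
python3 - <<'E'
from h import *
o,M=rep([0,0,0],[-1.1,0,0])
snap("wrist","w5.png",(170,190,330,270),5)
E
```

```text
t 5.55 cmdtip [-0.1071  0.009   0.0769] meas [-0.1069  0.0096  0.0766] Fbox [-0.03 -0.53  0.63] gap 0.003
```

View pics/w5.png

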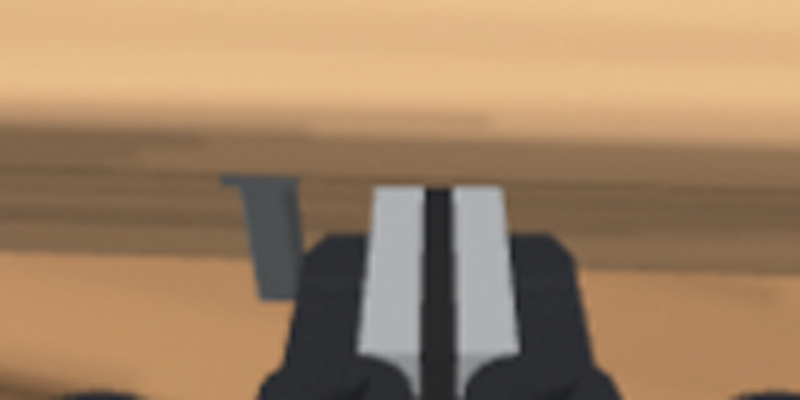

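The tab is just to the left of the finger's shoulder, and there is no contact force yet. I'll continue in small steps.

>>> carry_out(rot=[[0, 0, 0], [0, 0, 0], [0, 0, 0]], delta_pos=[[-0.2, 0, 0], [-0.4, 0, 0], [-0.4, 0, 0]], grip=[0, 0, 0])

```text
t: 5.9
eef_pos: [0.4987, -0.017, 0.1221]
tool_rot: [0.697, -0.57, 0.275, -0.337]
ft_force: [0.4, 0.3, 0.0]
finger_gap: 0.001
```

```bash
python3 - <<'E'
from h import *
o,M=rep([0,0,0],[-.4,0,0])
snap("wrist","w6.png",(170,190,330,270),5)
E
```

```text
t 5.9 cmdtip [-0.1072  0.013   0.0769] meas [-0.107   0.0137  0.0767] Fbox [0.4  0.25 0.  ] gap 0.001
```

View pics/w6.png

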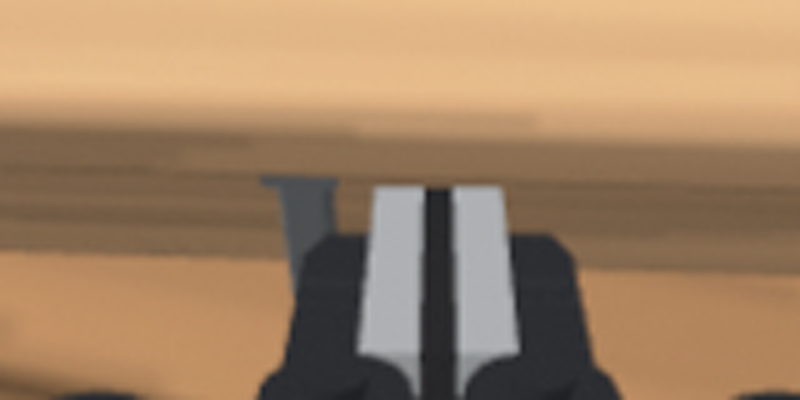

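>>> carry_out(rot=[[0, 0, 0], [0, 0, 0], [0, 0, 0], [0, 0, 0]], delta_pos=[[-0.2, 0, 0], [-0.4, 0, 0], [-0.6, 0, 0], [-0.6, 0, 0]], grip=[0, 0, 0, 0])

```text
t: 6.35
eef_pos: [0.4975, -0.0115, 0.1221]
tool_rot: [0.697, -0.57, 0.276, -0.337]
ft_force: [-0.0, -3.0, -0.5]
finger_gap: -0.001
```

```bash
python3 - <<'E'
from h import *
o,M=rep([0,0,0],[-.6,0,0])
snap("wrist","w7.png",(170,190,330,270),5)
E
```

```text
t 6.35 cmdtip [-0.1074  0.019   0.0769] meas [-0.1072  0.0193  0.0768] Fbox [-0.51 -2.98 -0.5 ] gap -0.001
```

View pics/w7.png

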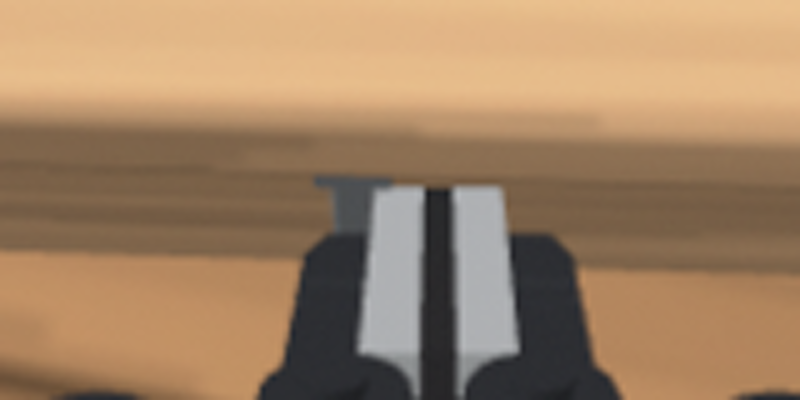

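Contact shows as 3 N against the push, which matches the catch. Now I'll push it about 8 mm further aside and check the force.

>>> carry_out(rot=[[0, 0, 0], [0, 0, 0], [0, 0, 0], [0, 0, 0], [0, 0, 0]], delta_pos=[[-0.2, 0, 0], [-0.4, 0, 0], [-0.6, 0, 0], [-0.8, 0, 0], [-0.8, 0, 0]], grip=[0, 0, 0, 0, 0])

```text
t: 6.9
eef_pos: [0.496, -0.0034, 0.1223]
tool_rot: [0.697, -0.57, 0.276, -0.337]
ft_force: [1.7, -3.6, -0.4]
finger_gap: 0.004
```

```bash
python3 - <<'E'
from h import *
o,M=rep([0,0,0],[-.8,0,0])
snap("wrist","w8.png",(170,190,330,270),5)
E
```

```text
t 6.9 cmdtip [-0.1077  0.027   0.0769] meas [-0.1074  0.0276  0.077 ] Fbox [ 1.11 -3.89 -0.4 ] gap 0.004
```

View pics/w8.png

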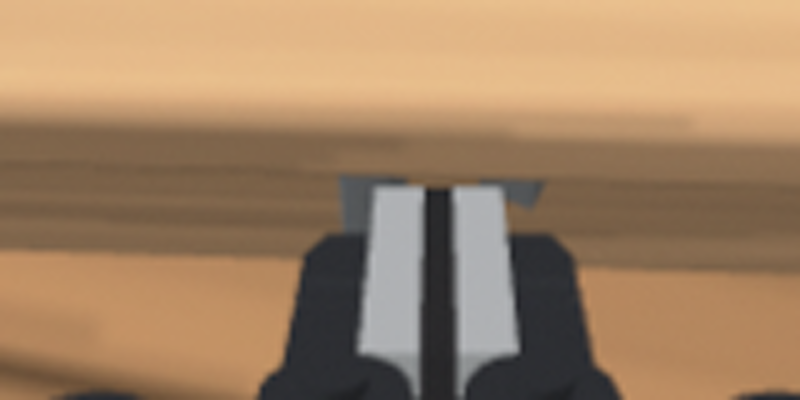

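>>> carry_out(rot=[[0, 0, 0], [0, 0, 0], [0, 0, 0]], delta_pos=[[-0.15, 0, 0], [-0.15, 0, 0], [-0.15, 0, 0]], grip=[0, 0, 0])

```text
t: 7.25
eef_pos: [0.4957, -0.0021, 0.1222]
tool_rot: [0.697, -0.57, 0.276, -0.337]
ft_force: [-0.1, -3.2, -0.1]
finger_gap: -0.002
```

```bash
python3 - <<'E'
from h import *
o,M=rep([0,0,0],[-.15,0,0])
snap("wrist","w9.png",(170,190,330,270),5)
E
```

```text
t 7.25 cmdtip [-0.1077  0.0285  0.0769] meas [-0.1074  0.0289  0.0769] Fbox [-0.59 -3.1  -0.06] gap -0.002
```

View pics/w9.png

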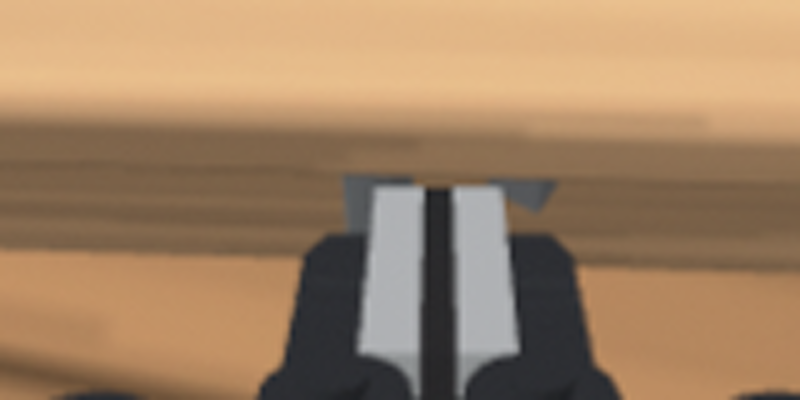

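>>> carry_out(rot=[[0, 0, 0], [0, 0, 0], [0, 0, 0], [0, 0, 0]], delta_pos=[[0, -0.16, -0.12], [0, -0.32, -0.25], [0, -0.47, -0.37], [0, -0.47, -0.37]], grip=[0, 0, 0, 0])

```text
t: 7.7
eef_pos: [0.4951, -0.0017, 0.1271]
tool_rot: [0.697, -0.57, 0.274, -0.336]
ft_force: [-4.7, -2.9, -2.3]
finger_gap: -0.0
```

```bash
python3 - <<'E'
from h import *
o,M=rep([0,0,0],[0,-.47,-.37])
snap("wrist","w10.png",(170,190,330,270),5)
E
```

```text
t 7.7 cmdtip [-0.1077  0.0285  0.0829] meas [-0.1081  0.0294  0.0816] Fbox [-5.13 -2.04 -2.33] gap -0.0
```

View pics/w10.png

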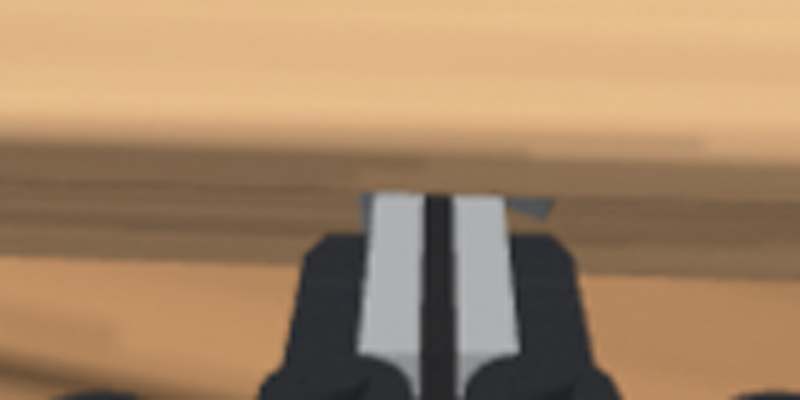

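>>> carry_out(rot=[[0, 0, 0], [0, 0, 0]], delta_pos=[[0, -0.16, -0.12], [0, -0.16, -0.12]], grip=[0, 0])

```text
t: 7.95
eef_pos: [0.4951, -0.0017, 0.1291]
tool_rot: [0.698, -0.57, 0.274, -0.336]
ft_force: [-8.7, -3.2, 0.1]
finger_gap: -0.003
```

```bash
python3 - <<'E'
from h import *
o,M=rep([0,0,0],[0,-.16,-.12])
snap("wrist","w11.png",(170,190,330,270),5)
snap("scene","s11.png",(180,130,320,260),4)
print(o["ft_torque"].round(3))
E
```

```text
t 7.95 cmdtip [-0.1076  0.0285  0.0849] meas [-0.1081  0.0295  0.0836] Fbox [-9.16 -1.76  0.06] gap -0.003
[-0.317  1.273 -0.123]
```

View pics/w11.png

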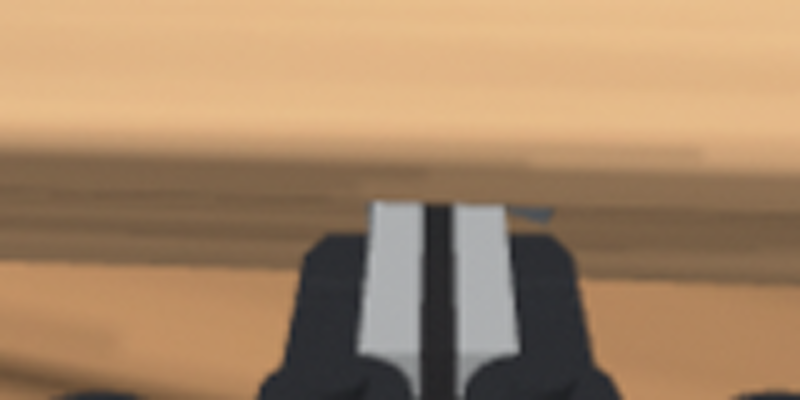

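>>> carry_out(rot=[[0, 0, 0], [0, 0, 0], [0, 0, 0], [0, 0, 0], [0, 0, 0], [0, 0, 0], [0, 0, 0], [0, 0, 0]], delta_pos=[[0, 0.4, 0.3], [0, 0.8, 0.6], [0.4, 1, 0.7], [0.8, 1.2, 0.4], [1.6, 1.4, 0], [2.6, 1.4, 0], [2.6, 1.4, 0], [2.6, 1.4, 0]], grip=[0, 0, 0, 0, 0.3, 0.3, 0.3, 0.3])

```text
t: 8.85
eef_pos: [0.4925, -0.0292, 0.1197]
tool_rot: [0.697, -0.57, 0.276, -0.337]
ft_force: [0.3, 0.9, -1.0]
finger_gap: 0.301
```

```bash
python3 - <<'E'
from h import *
o,M=rep([0,0,0],[2.6,1.4,0])
snap("wrist","w12.png",(100,130,400,300),2.6)
E
```

```text
t 8.85 cmdtip [-0.1155  0.0022  0.0739] meas [-0.115   0.0027  0.0744] Fbox [ 0.43  0.82 -0.97] gap 0.301
```

View pics/w12.png

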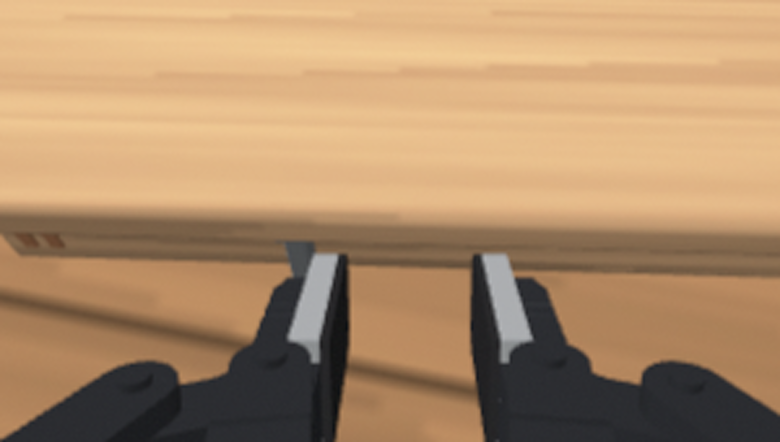

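View pics/s11.png

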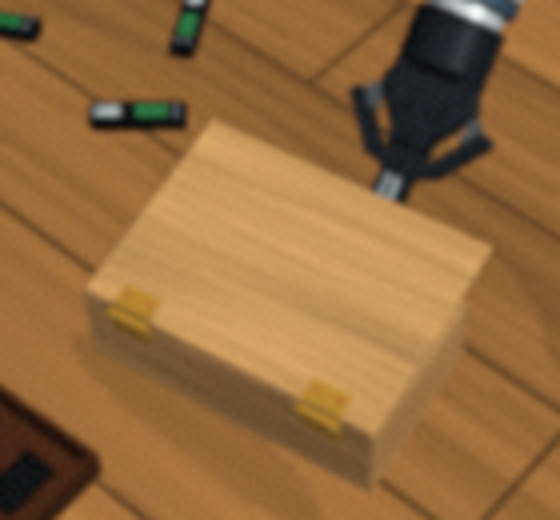

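>>> carry_out(rot=[[0, 0, 0], [0, 0, 0], [0, 0, 0], [0, 0, 0], [0, 0, 0]], delta_pos=[[0.65, 0.2, 0.15], [0.65, -0.1, 0.5], [0.65, -0.4, 0.9], [0.65, -0.69, 1.25], [0.65, -0.69, 1.25]], grip=[0.3, 0.3, 0.3, 0.3, 0.3])

```text
t: 9.4
eef_pos: [0.5065, -0.0321, 0.1135]
tool_rot: [0.698, -0.571, 0.273, -0.335]
ft_force: [-5.6, -2.8, -4.3]
finger_gap: 0.3
```

```bash
python3 - <<'E'
from h import *
o,M=rep([0,0,0],[.65,-.69,1.25])
snap("wrist","w13.png",(100,130,400,300),2.6)
E
```

```text
t 9.4 cmdtip [-0.1012 -0.0038  0.0715] meas [-0.1021 -0.0023  0.0678] Fbox [-5.95 -1.85 -4.32] gap 0.3
```

View pics/w13.png

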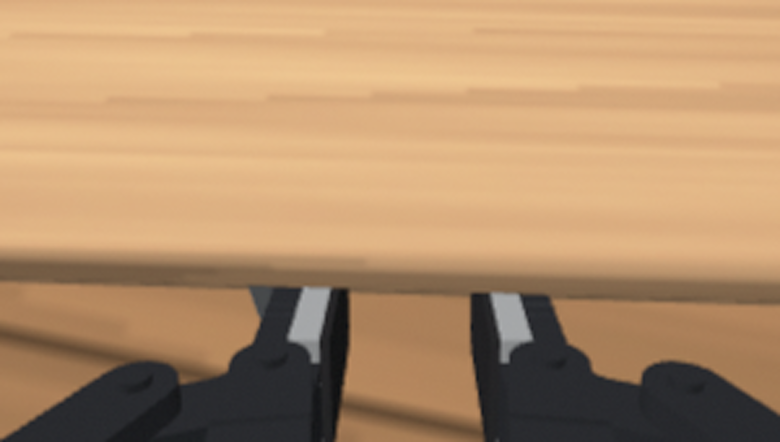

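>>> carry_out(rot=[[0, 0, 0], [0, 0, 0], [0, 0, 0]], delta_pos=[[0, 0.33, 0.07], [0, 0.66, 0.14], [0, 0.66, 0.14]], grip=[0.3, 0.3, 0.3])

```text
t: 9.75
eef_pos: [0.5045, -0.0331, 0.1106]
tool_rot: [0.697, -0.57, 0.275, -0.337]
ft_force: [-0.3, 0.4, 0.4]
finger_gap: 0.3
```

```bash
python3 - <<'E'
from h import *
o,M=rep([0,0,0],[0,.66,.14])
snap("wrist","w14.png",(100,130,400,300),2.6)
E
```

```text
t 9.75 cmdtip [-0.1042 -0.0039  0.0655] meas [-0.1039 -0.0032  0.0653] Fbox [-0.24  0.46  0.38] gap 0.3
```

View pics/w14.png

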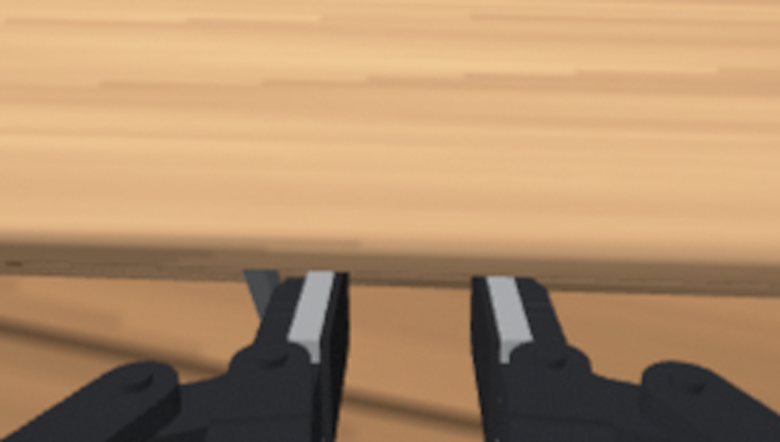

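```bash
python3 - <<'E'
from h import *
o=cobs(); c=cam("wrist",o); M=R.from_quat(o["tool_rot"]).as_matrix()
for y in (-.011,-.009,-.0075):
  print(y,[(z,proj(c,o["eef_pos"]+M@np.array([0,y,z]))[1].round(1)) for z in (.073,.069,.065,.061,.057,.053,.049)])
E
```

```text
-0.011 [(0.073, np.float64(221.9)), (0.069, np.float64(224.9)), (0.065, np.float64(228.0)), (0.061, np.float64(231.3)), (0.057, np.float64(234.8)), (0.053, np.float64(238.5)), (0.049, np.float64(242.4))]
-0.009 [(0.073, np.float64(225.3)), (0.069, np.float64(228.4)), (0.065, np.float64(231.6)), (0.061, np.float64(235.0)), (0.057, np.float64(238.6)), (0.053, np.float64(242.4)), (0.049, np.float64(246.4))]
-0.0075 [(0.073, np.float64(227.9)), (0.069, np.float64(231.0)), (0.065, np.float64(234.3)), (0.061, np.float64(237.7)), (0.057, np.float64(241.4)), (0.053, np.float64(245.2)), (0.049, np.float64(249.3))]
```

```bash
python3 - <<'E'
from h import *
o=cobs(); c=cam("wrist",o); M=R.from_quat(o["tool_rot"]).as_matrix()
im=cv2.imread("pics/raw_w14.png")
print(im[225:245,240][:,::-1].tolist())
for v in (233,235,237):
  for z in (.101,.104,.108): print(v,z,w2b(onz(c,(240,v),z)).round(4))
for y,z in ((-.011,.066),(-.0075,.073)): print(w2b(o["eef_pos"]+M@np.array([0,y,z])).round(4))
E
```

```text
[[183, 144, 106], [171, 135, 100], [156, 123, 92], [141, 111, 83], [133, 105, 79], [133, 106, 79], [132, 104, 77], [131, 103, 77], [129, 101, 75], [120, 95, 70], [122, 97, 72], [118, 94, 69], [106, 84, 63], [108, 86, 64], [124, 96, 70], [158, 119, 84], [175, 131, 91], [175, 132, 91], [175, 131, 91], [175, 131, 90]]
233 0.101 [-0.1176  0.0013  0.101 ]
233 0.104 [-0.1191  0.0011  0.104 ]
233 0.108 [-0.121   0.0007  0.108 ]
235 0.101 [-0.1185  0.0012  0.101 ]
235 0.104 [-0.12   0.001  0.104]
235 0.108 [-0.1219  0.0007  0.108 ]
237 0.101 [-0.1194  0.0012  0.101 ]
237 0.104 [-0.1208  0.0009  0.104 ]
237 0.108 [-0.1228  0.0006  0.108 ]
[-0.1028 -0.0039  0.0785]
[-0.0995 -0.0037  0.0714]
```

>>> carry_out(rot=[[0, 0, 0], [0, 0, 0], [0, 0, 0], [0, 0, 0], [0, 0, 0]], delta_pos=[[0, -0.2, -0.35], [-0.4, -0.38, -0.56], [-0.8, -0.38, -0.56], [-1.2, -0.38, -0.56], [-1.2, -0.38, -0.56]], grip=[0.3, 0.3, 0.3, 0.3, 0.3])

```text
t: 10.3
eef_pos: [0.4998, -0.0219, 0.1169]
tool_rot: [0.697, -0.57, 0.276, -0.336]
ft_force: [-4.4, -4.1, -1.6]
finger_gap: 0.298
```

```bash
python3 - <<'E'
from h import *
o,M=rep([0,0,0],[-1.2,-.38,-.56])
snap("wrist","w15.png",(170,180,340,270),4.6)
E
```

```text
t 10.3 cmdtip [-0.1066  0.008   0.0719] meas [-0.1067  0.0086  0.0715] Fbox [-5.05 -3.32 -1.57] gap 0.298
```

View pics/w15.png

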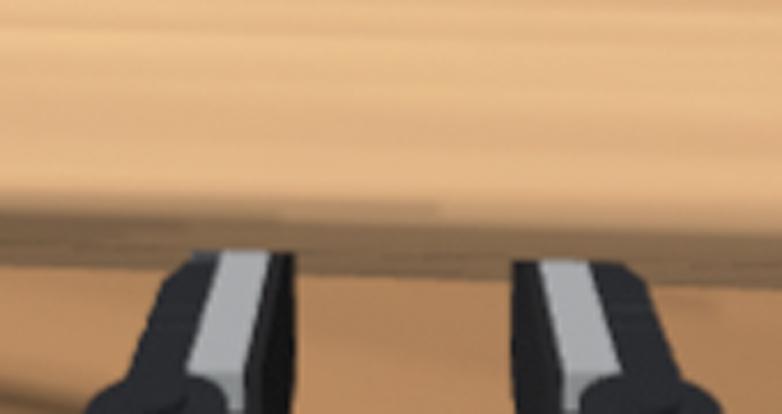

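>>> carry_out(rot=[[0, 0, 0], [0, 0, 0], [0, 0, 0]], delta_pos=[[0, 0.1, -0.12], [0, 0.19, -0.24], [0, 0.19, -0.24]], grip=[0.3, 0.3, 0.3])

```text
t: 10.65
eef_pos: [0.4973, -0.0224, 0.118]
tool_rot: [0.697, -0.57, 0.276, -0.337]
ft_force: [-0.6, -0.0, 0.2]
finger_gap: 0.296
```

```bash
python3 - <<'E'
from h import *
o,M=rep([0,0,0],[0,.19,-.24])
snap("wrist","w16.png",(170,180,340,270),4.6)
E
```

```text
t 10.65 cmdtip [-0.1097  0.0079  0.0719] meas [-0.1092  0.0087  0.0727] Fbox [-0.6   0.08  0.18] gap 0.296
```

View pics/w16.png

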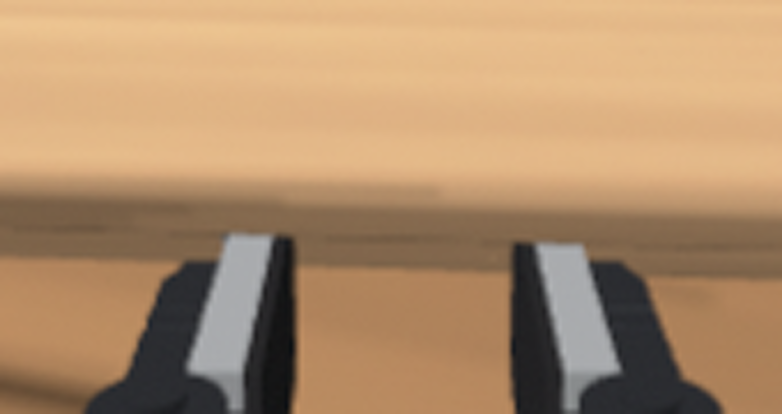

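>>> carry_out(rot=[[0, 0, 0], [0, 0, 0], [0, 0, 0]], delta_pos=[[-0.25, 0, 0], [-0.4, 0, 0], [-0.4, 0, 0]], grip=[0.3, 0.3, 0.3])

```text
t: 11.0
eef_pos: [0.4963, -0.0184, 0.1173]
tool_rot: [0.697, -0.57, 0.275, -0.337]
ft_force: [0.9, 0.2, -0.7]
finger_gap: 0.296
```

```bash
python3 - <<'E'
from h import *
o,M=rep([0,0,0],[-.4,0,0])
snap("wrist","w17.png",(170,180,340,270),4.6)
E
```

```text
t 11.0 cmdtip [-0.1098  0.0119  0.0719] meas [-0.1095  0.0128  0.0719] Fbox [ 0.9   0.1  -0.66] gap 0.296
```

View pics/w17.png

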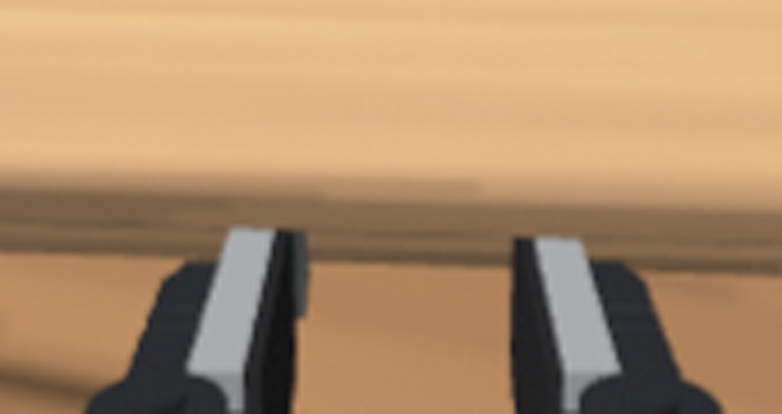

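```bash
python3 - <<'E'
from h import *
def edge(o,p):
    c=cam("wrist",o); e,d=ray(c,p); e=w2b(e); d=RB.T@d
    return [ (x,(e+d*(x-e[0])/d[0])[2].round(4)) for x in (-.115,-.1115,-.108)]
print("w17",edge(cobs(),(257,235.5)))
L=clog.load()
import json
def at(n):
    p=np.array([.173,.574,.304]); M=R.from_quat([.802683454,.596404484,0,0]).as_matrix()
    for r,d in L[:n]: p=p+M@(np.array(d)/100); M=M@R.from_rotvec(r).as_matrix()
    return dict(eef_pos=p,tool_rot=R.from_matrix(M).as_quat())
print(len(L)); print("w4",edge(at(6),(257,226.8)))
print("w3",edge(at(5),(256,236)))
E
python3 - <<'E'
import cv2
im=cv2.imread("pics/raw_w17.png"); print(im[222:245,256][:,::-1].tolist())
im=cv2.imread("pics/raw_w4.png"); print(im[212:240,285][:,::-1].tolist())
E
```

```text
w17 [(-0.115, np.float64(0.0888)), (-0.1115, np.float64(0.0817)), (-0.108, np.float64(0.0745))]
19
w4 [(-0.115, np.float64(0.1087)), (-0.1115, np.float64(0.1021)), (-0.108, np.float64(0.0954))]
w3 [(-0.115, np.float64(0.1085)), (-0.1115, np.float64(0.1014)), (-0.108, np.float64(0.0943))]
[[171, 135, 101], [159, 126, 93], [143, 113, 84], [135, 106, 80], [134, 106, 79], [134, 106, 79], [132, 104, 77], [131, 104, 77], [119, 95, 71], [119, 93, 69], [127, 101, 74], [126, 99, 74], [114, 90, 67], [104, 82, 62], [104, 82, 62], [137, 105, 75], [169, 127, 88], [177, 132, 91], [177, 133, 92], [177, 133, 92], [177, 133, 92], [177, 133, 93], [176, 132, 92]]
[[214, 170, 125], [209, 165, 122], [206, 163, 120], [202, 159, 117], [196, 155, 115], [185, 146, 109], [170, 135, 100], [153, 121, 90], [143, 113, 84], [142, 112, 84], [141, 112, 84], [139, 109, 81], [137, 108, 80], [135, 107, 80], [129, 103, 76], [121, 96, 72], [119, 95, 69], [120, 95, 70], [117, 93, 69], [116, 92, 68], [119, 95, 70], [119, 94, 69], [118, 94, 70], [120, 95, 71], [124, 98, 73], [130, 103, 77], [133, 105, 79], [136, 108, 80]]
```

```bash
python3 - <<'E'
from h import *
def edge(o,p):
    c=cam("wrist",o); e,d=ray(c,p); e=w2b(e); d=RB.T@d
    return [ (x,(e+d*(x-e[0])/d[0])[2].round(4)) for x in (-.115,-.1125,-.11)]
L=clog.load()
def at(n):
    p=np.array([.173,.574,.304]); M=R.from_quat([.802683454,.596404484,0,0]).as_matrix()
    for r,d in L[:n]: p=p+M@(np.array(d)/100); M=M@R.from_rotvec(r).as_matrix()
    return dict(eef_pos=p,tool_rot=R.from_matrix(M).as_quat())
print("w17",edge(cobs(),(256,229.5))); print("w4",edge(at(6),(285,225.5)))
def d(a,b):
    return np.array(b)
o=cobs();p,M=clog.pose();MT=M.T@RB
cur=w2b(p+M[:,2]*.073)
for t in ([-.115,.0119,.069],[-.115,-.006,.066],[-.1022,-.006,.066],[-.1022,.0075,.066],[-.1022,.018,.066]): print(t,(MT@(np.array(t)-cur)*100).round(2))
E
```

```text
w17 [(-0.115, np.float64(0.0952)), (-0.1125, np.float64(0.0903)), (-0.11, np.float64(0.0854))]
w4 [(-0.115, np.float64(0.1107)), (-0.1125, np.float64(0.1061)), (-0.11, np.float64(0.1014))]
[-0.115, 0.0119, 0.069] [-0.02  0.55 -0.22]
[-0.115, -0.006, 0.066] [ 1.77  0.83 -0.08]
[-0.1022, -0.006, 0.066] [1.82 0.03 0.92]
[-0.1022, 0.0075, 0.066] [0.47 0.   0.95]
[-0.1022, 0.018, 0.066] [-0.58 -0.02  0.98]
```

>>> carry_out(rot=[[0, 0, 0], [0, 0, 0], [0, 0, 0], [0, 0, 0], [0, 0, 0], [0, 0, 0], [0, 0, 0]], delta_pos=[[0, 0.55, -0.22], [0.9, 0.8, -0.1], [1.8, 0.83, -0.08], [1.8, 0.4, 0.4], [1.8, 0.1, 0.8], [1.82, 0.03, 0.92], [1.82, 0.03, 0.92]], grip=[0.3, 0.3, 0.3, 0.3, 0.3, 0.3, 0.3])

```text
t: 11.75
eef_pos: [0.507, -0.0347, 0.1111]
tool_rot: [0.697, -0.57, 0.275, -0.337]
ft_force: [-0.1, -0.2, -0.1]
finger_gap: 0.298
```

```bash
python3 - <<'E'
from h import *
o,M=rep([0,0,0],[1.82,.03,.92])
snap("wrist","w18.png",(170,180,340,270),4.6)
E
```

```text
t 11.75 cmdtip [-0.1022 -0.006   0.066 ] meas [-0.1017 -0.005   0.0657] Fbox [-0.12 -0.14 -0.12] gap 0.298
```

View pics/w18.png

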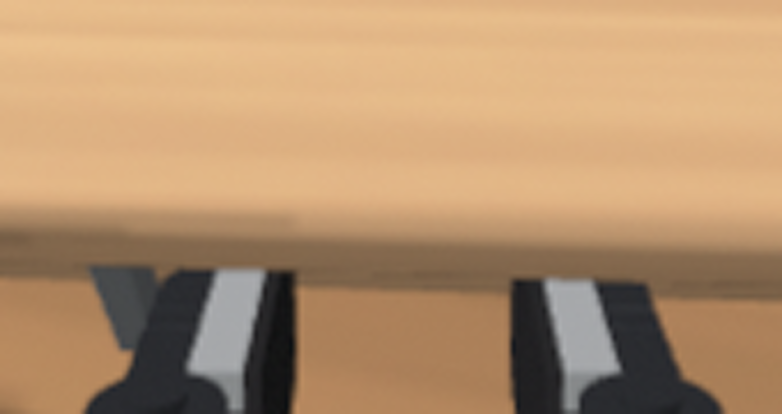

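>>> carry_out(rot=[[0, 0, 0], [0, 0, 0], [0, 0, 0], [0, 0, 0], [0, 0, 0]], delta_pos=[[-0.4, 0, 0], [-0.6, 0, 0], [-0.8, 0, 0], [-0.9, 0, 0], [-0.9, 0, 0]], grip=[0.3, 0.3, 0.3, 0.3, 0.3])

```text
t: 12.3
eef_pos: [0.5049, -0.0263, 0.1112]
tool_rot: [0.697, -0.57, 0.276, -0.337]
ft_force: [-3.2, -1.1, 0.4]
finger_gap: 0.301
```

```bash
python3 - <<'E'
from h import *
o,M=rep([0,0,0],[-.9,0,0])
snap("wrist","w19.png",(170,180,340,270),4.6)
E
```

```text
t 12.3 cmdtip [-0.1025  0.003   0.066 ] meas [-0.1024  0.0035  0.0658] Fbox [-3.29 -0.55  0.37] gap 0.301
```

View pics/w19.png

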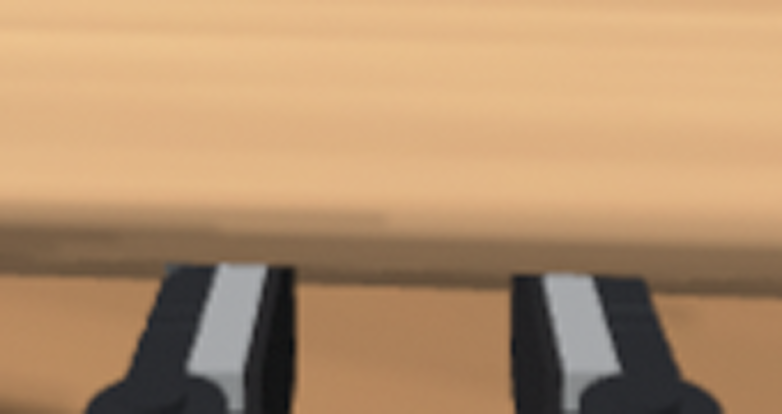

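```bash
python3 - <<'E'
from h import *
p,M=clog.pose();MT=M.T@RB
cur=w2b(p+M[:,2]*.073)
for t in ([-.114,.003,.066],[-.114,.006,.066],[-.1045,.008,.066],[-.1045,.0165,.066],[-.1045,.02,.066],[-.1045,.0295,.066]): print(t,(MT@(np.array(t)-cur)*100).round(2))
E
```

```text
[-0.114, 0.003, 0.066] [-0.04  0.72 -0.9 ]
[-0.114, 0.006, 0.066] [-0.34  0.71 -0.89]
[-0.1045, 0.008, 0.066] [-0.51  0.11 -0.15]
[-0.1045, 0.0165, 0.066] [-1.36  0.1  -0.12]
[-0.1045, 0.02, 0.066] [-1.71  0.09 -0.11]
[-0.1045, 0.0295, 0.066] [-2.66  0.07 -0.09]
```

>>> carry_out(rot=[[0, 0, 0], [0, 0, 0], [0, 0, 0], [0, 0, 0], [0, 0, 0], [0, 0, 0], [0, 0, 0], [0, 0, 0], [0, 0, 0], [0, 0, 0]], delta_pos=[[0, 0.4, -0.5], [-0.2, 0.71, -0.89], [-0.34, 0.71, -0.89], [-0.34, 0.5, -0.6], [-0.5, 0.11, -0.15], [-0.7, 0.11, -0.15], [-1, 0.1, -0.14], [-1.2, 0.1, -0.12], [-1.36, 0.1, -0.12], [-1.36, 0.1, -0.12]], grip=[0.3, 0, 0, 0, 0, 0, 0, 0, 0, 0])

```text
t: 13.35
eef_pos: [0.5007, -0.0131, 0.1111]
tool_rot: [0.697, -0.57, 0.275, -0.337]
ft_force: [0.2, -0.3, 0.6]
finger_gap: 0.002
```

```bash
python3 - <<'E'
from h import *
o,M=rep([0,0,0],[-1.36,.1,-.12])
snap("wrist","w20.png",(170,180,340,270),4.6)
E
```

```text
t 13.35 cmdtip [-0.1045  0.0165  0.066 ] meas [-0.1043  0.0173  0.0658] Fbox [ 0.13 -0.34  0.61] gap 0.002
```

View pics/w20.png

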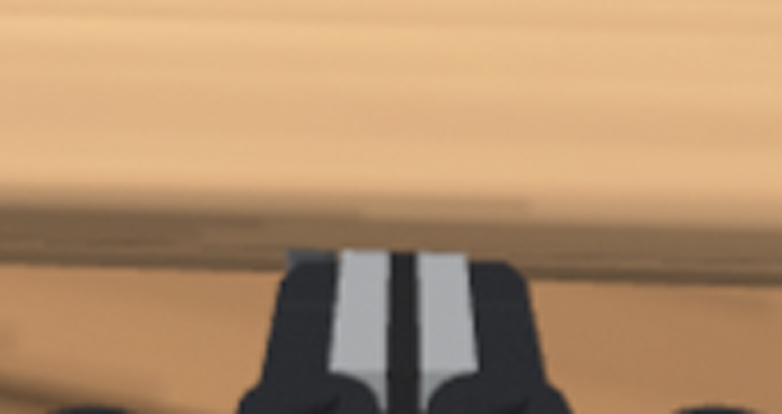

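>>> carry_out(rot=[[0, 0, 0], [0, 0, 0], [0, 0, 0], [0, 0, 0], [0, 0, 0]], delta_pos=[[-0.2, 0, 0], [-0.4, 0, 0], [-0.6, 0, 0], [-0.8, 0, 0], [-0.8, 0, 0]], grip=[0, 0, 0, 0, 0])

```text
t: 13.9
eef_pos: [0.4993, -0.0055, 0.1113]
tool_rot: [0.697, -0.57, 0.276, -0.337]
ft_force: [1.0, -2.7, 1.0]
finger_gap: 0.0
```

```bash
python3 - <<'E'
from h import *
o,M=rep([0,0,0],[-.8,0,0])
E
```

```text
t 13.9 cmdtip [-0.1048  0.0245  0.066 ] meas [-0.1045  0.0249  0.0659] Fbox [ 0.51 -2.82  0.98] gap 0.0
```

>>> carry_out(rot=[[0, 0, 0], [0, 0, 0], [0, 0, 0], [0, 0, 0]], delta_pos=[[-0.2, 0, 0], [-0.4, 0, 0], [-0.5, 0, 0], [-0.5, 0, 0]], grip=[0, 0, 0, 0])

```text
t: 14.3
eef_pos: [0.4982, -0.0005, 0.1112]
tool_rot: [0.697, -0.57, 0.276, -0.337]
ft_force: [-0.3, -3.7, -1.4]
finger_gap: 0.001
```

```bash
python3 - <<'E'
from h import *
o,M=rep([0,0,0],[-.5,0,0])
snap("wrist","w21.png",(170,180,340,270),4.6)
E
```

```text
t 14.3 cmdtip [-0.1049  0.0295  0.066 ] meas [-0.1047  0.0301  0.0659] Fbox [-0.87 -3.64 -1.44] gap 0.001
```

View pics/w21.png

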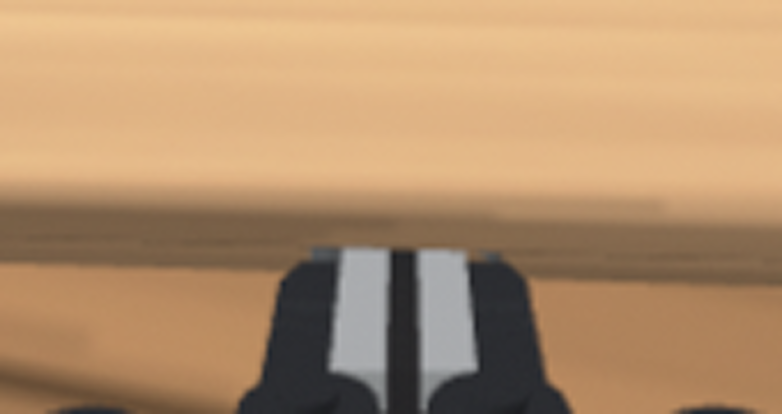

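>>> carry_out(rot=[[0, 0, 0], [0, 0, 0], [0, 0, 0], [0, 0, 0], [0, 0, 0]], delta_pos=[[0, -0.31, -0.25], [0, -0.63, -0.5], [0, -0.9, -0.7], [0, -1.1, -0.87], [0, -1.1, -0.87]], grip=[0, 0, 0, 0, 0])

```text
t: 14.85
eef_pos: [0.4979, -0.0004, 0.1248]
tool_rot: [0.697, -0.57, 0.275, -0.337]
ft_force: [-4.7, -3.0, -2.9]
finger_gap: 0.002
```

```bash
python3 - <<'E'
from h import *
o,M=rep([0,0,0],[0,-1.1,-.87])
snap("wrist","w22.png",(170,180,340,270),4.6)
E
```

```text
t 14.85 cmdtip [-0.1049  0.0295  0.08  ] meas [-0.105   0.0303  0.0794] Fbox [-5.12 -2.19 -2.92] gap 0.002
```

View pics/w22.png

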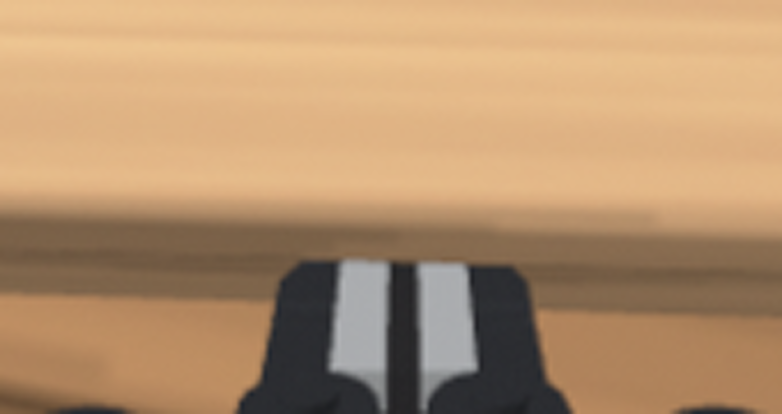

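>>> carry_out(rot=[[0, 0, 0], [0, 0, 0], [0, 0, 0], [0, 0, 0]], delta_pos=[[0, -0.27, -0.16], [0, -0.56, -0.36], [0, -0.84, -0.54], [0, -0.84, -0.54]], grip=[0, 0, 0, 0])

```text
t: 15.3
eef_pos: [0.4992, -0.0002, 0.1356]
tool_rot: [0.697, -0.57, 0.275, -0.337]
ft_force: [-7.3, -2.6, -2.3]
finger_gap: 0.003
```

```bash
python3 - <<'E'
from h import *
o,M=rep([0,0,0],[0,-.84,-.54])
snap("wrist","w23.png",(170,180,340,270),4.6)
E
```

```text
t 15.3 cmdtip [-0.1039  0.0295  0.0899] meas [-0.1036  0.0302  0.0903] Fbox [-7.66 -1.33 -2.31] gap 0.003
```

View pics/w23.png

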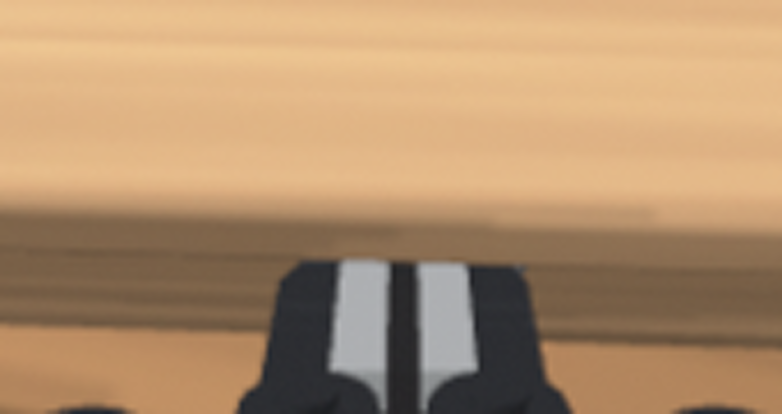

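```bash
python3 - <<'E'
from h import *
def edge(o,p,xs=(-.1125,-.111,-.1095)):
    c=cam("wrist",o); e,d=ray(c,p); e=w2b(e); d=RB.T@d
    return [ (x,(e+d*(x-e[0])/d[0])[2].round(4)) for x in xs]
im=cv2.imread("pics/raw_w23.png"); print([int(v) for v in im[222:256,300].mean(1)])
im=cv2.imread("pics/raw_w22.png"); print([int(v) for v in im[222:256,300].mean(1)])
for v in (234,236): print(v,edge(cobs(),(300,v)))
E
```

```text
[175, 169, 162, 153, 149, 148, 145, 134, 121, 113, 112, 111, 111, 110, 108, 99, 93, 94, 94, 94, 93, 92, 94, 96, 94, 93, 96, 101, 104, 100, 89, 83, 97, 123]
[178, 173, 168, 158, 149, 144, 142, 138, 129, 115, 108, 108, 107, 107, 105, 100, 94, 93, 93, 96, 101, 104, 103, 102, 101, 106, 124, 133, 133, 132, 133, 133, 133, 133]
234 [(-0.1125, np.float64(0.1166)), (-0.111, np.float64(0.1136)), (-0.1095, np.float64(0.1106))]
236 [(-0.1125, np.float64(0.1146)), (-0.111, np.float64(0.1115)), (-0.1095, np.float64(0.1085))]
```

>>> carry_out(rot=[[0, 0, 0], [0, 0, 0], [0, 0, 0]], delta_pos=[[0, -0.24, -0.19], [0, -0.47, -0.37], [0, -0.47, -0.37]], grip=[0, 0, 0])

```text
t: 15.65
eef_pos: [0.4995, -0.0004, 0.1422]
tool_rot: [0.697, -0.57, 0.276, -0.337]
ft_force: [-4.2, -2.2, -2.4]
finger_gap: -0.001
```

```bash
python3 - <<'E'
from h import *
o,M=rep([0,0,0],[0,-.47,-.37])
snap("wrist","w24.png",(170,180,340,270),4.6)
im=cv2.imread("pics/raw_w24.png"); print([int(v) for v in im[222:256,300].mean(1)])
E
```

```text
t 15.65 cmdtip [-0.1039  0.0295  0.0959] meas [-0.1033  0.0299  0.0969] Fbox [-4.52 -1.46 -2.44] gap -0.001
[168, 161, 154, 153, 153, 144, 133, 120, 114, 115, 113, 114, 113, 112, 102, 101, 103, 102, 101, 99, 96, 96, 98, 97, 95, 94, 96, 97, 96, 95, 100, 105, 109, 108]
```

View pics/w24.png

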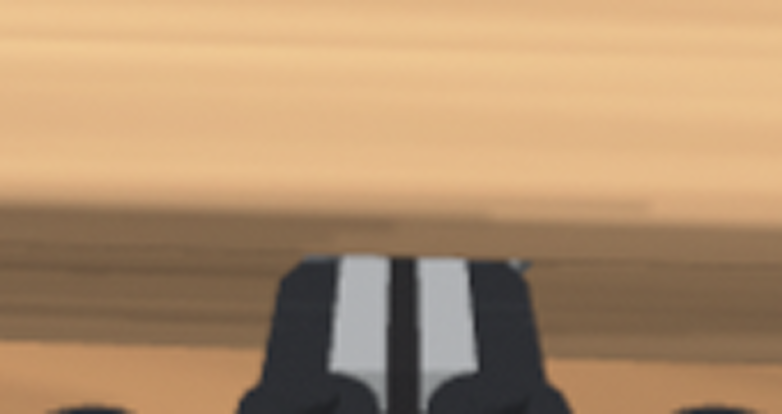

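>>> carry_out(rot=[[0, 0, 0], [0, 0, 0], [0, 0, 0], [0, 0, 0]], delta_pos=[[0, -0.27, -0.16], [0, -0.52, -0.32], [0, -0.77, -0.47], [0, -0.77, -0.47]], grip=[0, 0, 0, 0])

```text
t: 16.1
eef_pos: [0.5006, -0.0003, 0.151]
tool_rot: [0.697, -0.57, 0.276, -0.337]
ft_force: [-2.1, -3.4, -1.7]
finger_gap: -0.001
```

```bash
python3 - <<'E'
from h import *
o,M=rep([0,0,0],[0,-.77,-.47])
snap("wrist","w25.png",(170,180,340,270),4.6)
im=cv2.imread("pics/raw_w25.png"); print([int(v) for v in im[222:256,300].mean(1)])
E
```

```text
t 16.1 cmdtip [-0.1028  0.0296  0.1049] meas [-0.1023  0.0298  0.1057] Fbox [-2.6  -3.04 -1.7 ] gap -0.001
[164, 160, 161, 157, 147, 132, 121, 119, 118, 119, 118, 116, 116, 109, 110, 110, 100, 100, 102, 99, 101, 106, 107, 104, 105, 102, 99, 100, 99, 100, 97, 97, 98, 99]
```

View pics/w25.png

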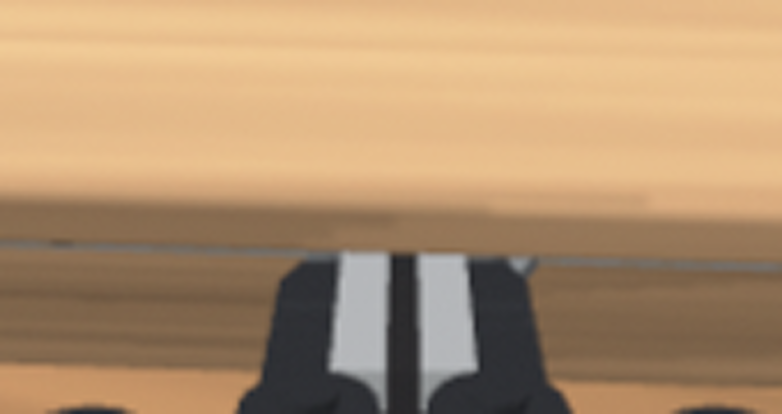

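```bash
python3 - <<'E'
from h import *
def edge(o,p,xs=(-.11,-.108,-.106)):
    c=cam("wrist",o); e,d=ray(c,p); e=w2b(e); d=RB.T@d
    return [ (x,(e+d*(x-e[0])/d[0])[2].round(4)) for x in xs]
print(edge(cobs(),(300,235)))
E
```

```text
[(-0.11, np.float64(0.1278)), (-0.108, np.float64(0.1237)), (-0.106, np.float64(0.1197))]
```

>>> carry_out(rot=[[0, 0, 0], [0, 0, 0], [0, 0, 0], [0, 0, 0]], delta_pos=[[0, -0.3, -0.15], [0, -0.6, -0.3], [0, -0.97, -0.46], [0, -0.97, -0.46]], grip=[0, 0, 0, 0])

```text
t: 16.55
eef_pos: [0.503, 0.0003, 0.1616]
tool_rot: [0.697, -0.57, 0.276, -0.337]
ft_force: [-2.6, -3.2, -2.5]
finger_gap: -0.001
```

```bash
python3 - <<'E'
from h import *
o,M=rep([0,0,0],[0,-.97,-.46])
snap("wrist","w26.png",None,1.5)
E
```

```text
t 16.55 cmdtip [-0.1004  0.0296  0.1153] meas [-0.0997  0.03    0.1163] Fbox [-3.07 -2.75 -2.46] gap -0.001
```

View pics/w26.png

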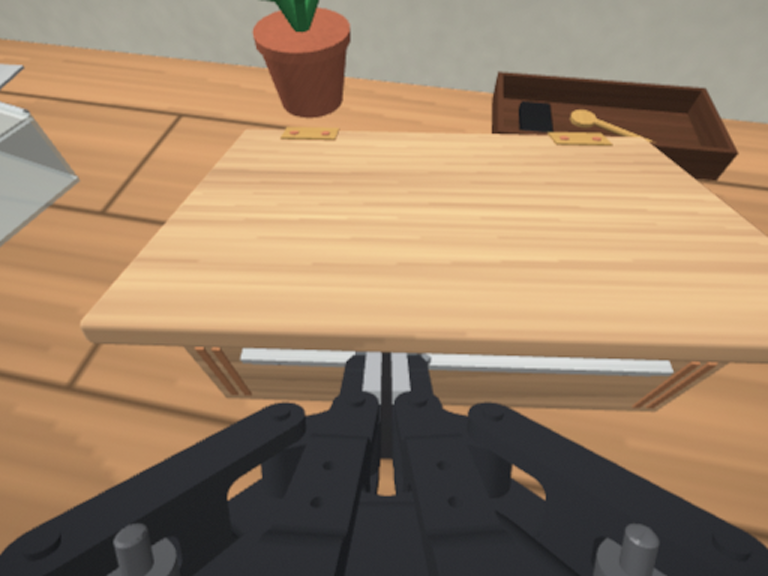

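```bash
cat > arc.py <<'E'
from h import *; import kin
def C2tip(cx,cz,pitch=.67): 
    s,c=np.sin(pitch),np.cos(pitch); return cx-.0075*s, cz-.0075*c
def tip_at(th):
    if th<.67:
        D=.016; ex,ez=.075-.188*np.cos(th),.08+.188*np.sin(th); return C2tip(ex+D,ez-D*np.tan(.67))
    rho=np.interp(th,[.67,1.5],[.172,.15]); return C2tip(.075-rho*np.cos(th),.08+rho*np.sin(th))
E
python3 - <<'E'
from arc import *
p,M=clog.pose();MT=M.T@RB; cur=w2b(p+M[:,2]*.073)
f=lambda t:(MT@(np.array(t)-cur)*100).round(2).tolist()
print(cur, tip_at(.31))
Y=-.035
x,z=tip_at(.28)
print("retreat",f([-.120,.0296,.1153]),"right",f([-.12,Y,.105]),"in",f([x,Y,z-.004]))
q=manip.observe()["qpos"]
for th in (.31,.5,.7,.9,1.1,1.3,1.47):
    x,z=tip_at(th); t=[x,Y,z]; s,e,a=kin.ik(b2w(t)-M[:,2]*.073,M,q); q=s; print(th,np.round(t,3),s.round(2),round(e,2),f(t))
E
```

```text
[-0.10037696  0.02964262  0.11531352] (np.float64(-0.0926961060412883), np.float64(0.11879629436160888))
retreat [-0.06, 1.22, -1.54] right [6.39, 2.16, -1.07] in [6.48, 0.22, 0.67]
0.31 [-0.093 -0.035  0.119] [-0.42 -0.64  2.26  0.66  0.84  0.67] 0.0 [6.49, -0.62, 0.22]
0.5 [-0.079 -0.035  0.152] [-0.4  -0.62  2.19  0.62  0.87  0.74] 0.0 [6.53, -4.06, -0.72]
0.7 [-0.061 -0.035  0.184] [-0.37 -0.58  2.11  0.58  0.89  0.8 ] 0.0 [6.59, -7.75, -1.35]
0.9 [-0.033 -0.035  0.204] [-0.34 -0.5   2.02  0.55  0.87  0.85] 0.0 [6.69, -11.02, -0.39]
1.1 [-0.003 -0.035  0.217] [-0.3  -0.42  1.94  0.52  0.86  0.88] 0.0 [6.79, -13.93, 1.16]
1.3 [ 0.029 -0.035  0.224] [-0.27 -0.33  1.86  0.5   0.83  0.92] 0.0 [6.89, -16.38, 3.21]
1.47 [ 0.055 -0.035  0.224] [-0.24 -0.26  1.8   0.48  0.81  0.94] 0.0 [6.98, -18.05, 5.25]
```

>>> carry_out(rot=[[0, 0, 0], [0, 0, 0], [0, 0, 0], [0, 0, 0], [0, 0, 0], [0, 0, 0], [0, 0, 0], [0, 0, 0], [0, 0, 0], [0, 0, 0]], delta_pos=[[0.5, 0.1, -0.1], [1, 0.3, -0.4], [1, 1.2, -1.5], [3.5, 1.9, -1.2], [6.4, 2.2, -1.1], [6.45, 1.2, -0.2], [6.48, 0.22, 0.67], [6.48, 0.22, 0.67], [6.48, 0.22, 0.67], [6.48, 0.22, 0.67]], grip=[0, 0, 0, 0, 0, 0, 0, 0, 0, 0])

```text
t: 17.6
eef_pos: [0.5191, -0.0623, 0.1549]
tool_rot: [0.697, -0.57, 0.276, -0.337]
ft_force: [-0.5, -0.9, 0.4]
finger_gap: 0.001
```

```bash
python3 - <<'E'
from arc import *
o,M=rep([0,0,0],[6.48,.22,.67])
snap("wrist","w27.png",None,1.5)
p,M=clog.pose();MT=M.T@RB; cur=w2b(p+M[:,2]*.073)
f=lambda t:(MT@(np.array(t)-cur)*100).round(2).tolist()
for th in np.arange(.26,1.49,.06):
    x,z=tip_at(th); print(round(th,2),f([x,-.035,z]))
E
```

```text
t 17.6 cmdtip [-0.0943 -0.035   0.1094] meas [-0.0943 -0.0343  0.1096] Fbox [-0.64 -0.83  0.41] gap 0.001
0.26 [-0.0, 0.04, -0.1]
0.32 [0.01, -1.01, -0.52]
0.38 [0.02, -2.08, -0.88]
0.44 [0.04, -3.17, -1.17]
0.5 [0.05, -4.28, -1.39]
0.56 [0.07, -5.39, -1.55]
0.62 [0.09, -6.52, -1.64]
0.68 [0.1, -7.63, -2.08]
0.74 [0.13, -8.65, -1.88]
0.8 [0.16, -9.64, -1.62]
0.86 [0.19, -10.61, -1.3]
0.92 [0.22, -11.55, -0.93]
0.98 [0.25, -12.45, -0.51]
1.04 [0.28, -13.32, -0.03]
1.1 [0.31, -14.15, 0.49]
1.16 [0.34, -14.94, 1.06]
1.22 [0.37, -15.68, 1.67]
1.28 [0.4, -16.38, 2.31]
1.34 [0.43, -17.03, 3.0]
1.4 [0.47, -17.64, 3.71]
1.46 [0.5, -18.19, 4.45]
```

View pics/w27.png

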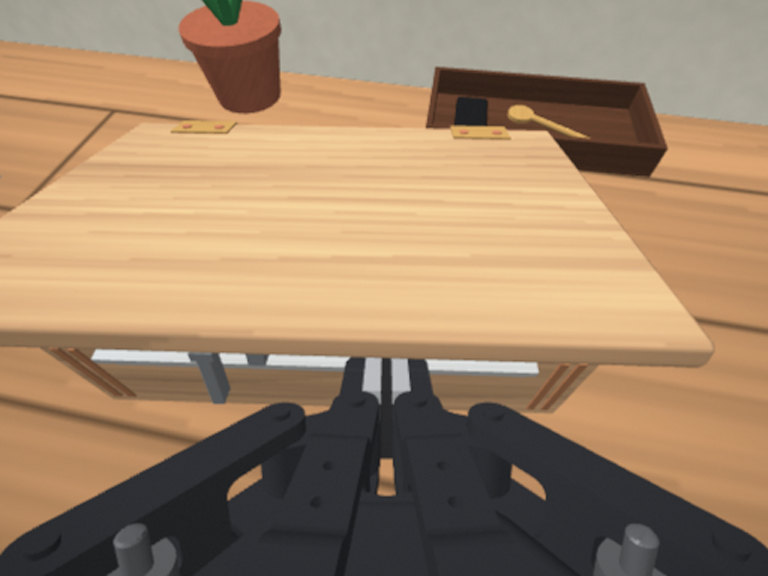

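>>> carry_out(rot=[[0, 0, 0], [0, 0, 0], [0, 0, 0], [0, 0, 0], [0, 0, 0], [0, 0, 0], [0, 0, 0], [0, 0, 0], [0, 0, 0], [0, 0, 0]], delta_pos=[[0, -0.5, -0.3], [0, -1, -0.5], [0, -1.5, -0.7], [0, -2.1, -0.9], [0, -2.6, -1], [0, -3.2, -1.2], [0, -3.7, -1.3], [0, -4.3, -1.4], [0, -4.8, -1.5], [0, -4.8, -1.5]], grip=[0, 0, 0, 0, 0, 0, 0, 0, 0, 0])

```text
t: 18.65
eef_pos: [0.5377, -0.0589, 0.203]
tool_rot: [0.697, -0.57, 0.276, -0.337]
ft_force: [-0.0, 0.1, -1.4]
finger_gap: 0.001
```

```bash
python3 - <<'E'
from arc import *
o,M=rep([0,0,0],[0,-4.8,-1.5])
snap("wrist","w28.png",None,1.5)
E
```

```text
t 18.65 cmdtip [-0.0763 -0.0344  0.1564] meas [-0.0754 -0.0341  0.1577] Fbox [ 0.01  0.1  -1.39] gap 0.001
```

View pics/w28.png

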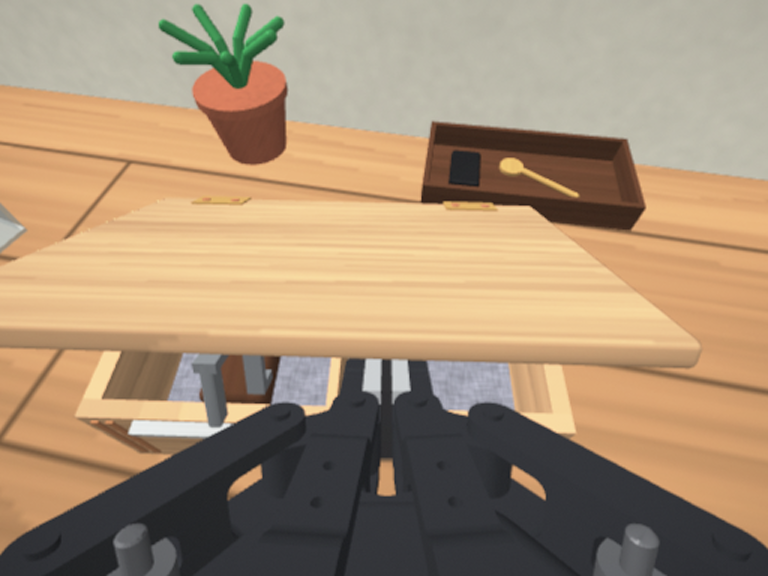

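>>> carry_out(rot=[[0, 0, 0], [0, 0, 0], [0, 0, 0], [0, 0, 0], [0, 0, 0], [0, 0, 0], [0, 0, 0], [0, 0, 0], [0, 0, 0], [0, 0, 0], [0, 0, 0], [0, 0, 0], [0, 0, 0]], delta_pos=[[0, -0.6, 0], [0, -1.2, -0.1], [0, -1.7, -0.15], [0, -2.3, -0.3], [0, -2.8, -0.5], [0, -3.3, -0.45], [0, -3.9, -0.4], [0.1, -4.4, -0.3], [0.1, -4.8, -0.1], [0.1, -5.3, 0], [0.1, -5.8, 0.2], [0.1, -6.2, 0.35], [0.1, -6.2, 0.35]], grip=[0, 0, 0, 0, 0, 0, 0, 0, 0, 0, 0, 0, 0])

```text
t: 20.0
eef_pos: [0.5787, -0.052, 0.2501]
tool_rot: [0.696, -0.57, 0.277, -0.337]
ft_force: [-0.1, -0.4, -0.1]
finger_gap: 0.002
```

```bash
python3 - <<'E'
from arc import *
o,M=rep([0,0,0],[.1,-6.2,.35])
snap("wrist","w29.png",None,1.5)
p,M=clog.pose();MT=M.T@RB; cur=w2b(p+M[:,2]*.073)
f=lambda t:(MT@(np.array(t)-cur)*100).round(2).tolist()
for th in np.arange(.88,1.5,.04):
    x,z=tip_at(th); print(round(th,2),f([x,-.035,z]))
E
```

```text
t 20.0 cmdtip [-0.035  -0.034   0.2028] meas [-0.0337 -0.0341  0.2049] Fbox [-0.14 -0.41 -0.09] gap 0.002
0.88 [0.1, 0.07, -0.04]
0.92 [0.12, -0.55, 0.22]
0.96 [0.14, -1.15, 0.5]
1.0 [0.16, -1.75, 0.8]
1.04 [0.18, -2.32, 1.12]
1.08 [0.2, -2.88, 1.46]
1.12 [0.22, -3.42, 1.82]
1.16 [0.24, -3.94, 2.21]
1.2 [0.26, -4.44, 2.61]
1.24 [0.28, -4.92, 3.03]
1.28 [0.3, -5.38, 3.46]
1.32 [0.32, -5.82, 3.92]
1.36 [0.34, -6.24, 4.38]
1.4 [0.37, -6.64, 4.86]
1.44 [0.39, -7.01, 5.35]
1.48 [0.41, -7.36, 5.86]
```

View pics/w29.png

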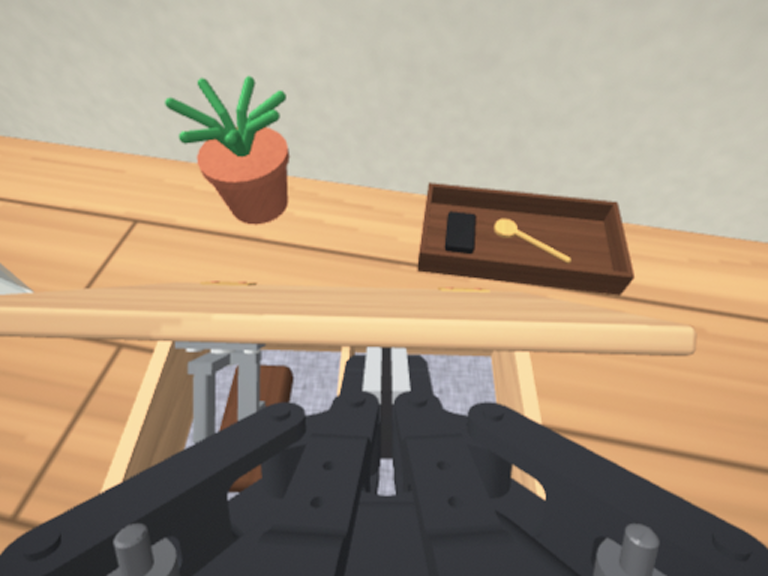

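>>> carry_out(rot=[[0, 0, 0], [0, 0, 0], [0, 0, 0], [0, 0, 0], [0, 0, 0], [0, 0, 0], [0, 0, 0], [0, 0, 0], [0, 0, 0], [0, 0, 0], [0, 0, 0], [0, 0, 0], [0, 0, 0], [0, 0, 0], [0, 0, 0]], delta_pos=[[0.1, -0.5, 0.2], [0.1, -1.1, 0.5], [0.2, -1.7, 0.8], [0.2, -2.3, 1.1], [0.2, -2.9, 1.45], [0.2, -3.4, 1.8], [0.2, -3.9, 2.2], [0.3, -4.4, 2.6], [0.3, -4.9, 3], [0.3, -5.4, 3.45], [0.3, -5.8, 3.9], [0.3, -6.2, 4.4], [0.4, -6.6, 4.9], [0.4, -7.1, 5.5], [0.4, -7.1, 5.5]], grip=[0, 0, 0, 0, 0, 0, 0, 0, 0, 0, 0, 0, 0, 0, 0])

```text
t: 21.55
eef_pos: [0.6648, -0.0381, 0.2692]
tool_rot: [0.697, -0.57, 0.275, -0.337]
ft_force: [0.5, 1.5, 0.6]
finger_gap: 0.002
```

```bash
python3 - <<'E'
from arc import *
o,M=rep([0,0,0],[.4,-7.1,5.5])
snap("wrist","w30.png",None,1.5)
snap("scene","s30.png",(180,100,340,260),4)
E
```

```text
t 21.55 cmdtip [ 0.0523 -0.0351  0.2242] meas [ 0.0534 -0.0345  0.2238] Fbox [0.75 1.37 0.58] gap 0.002
```

View pics/w30.png

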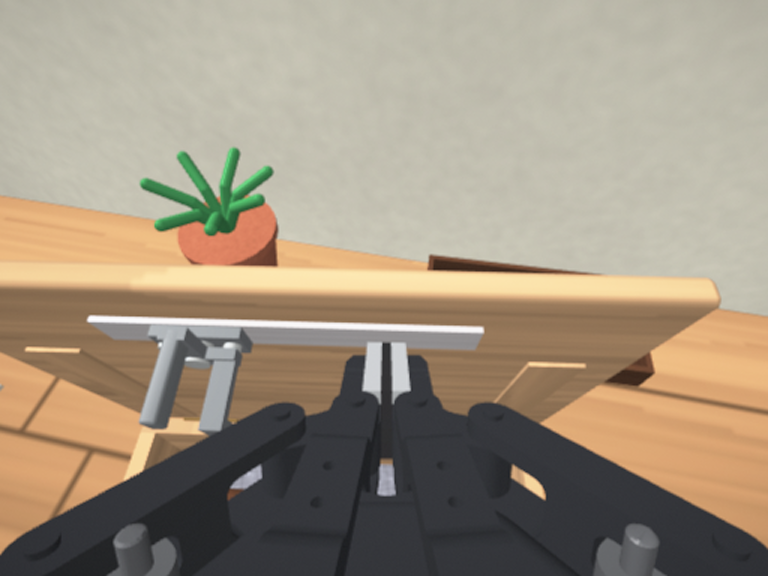

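View pics/s30.png

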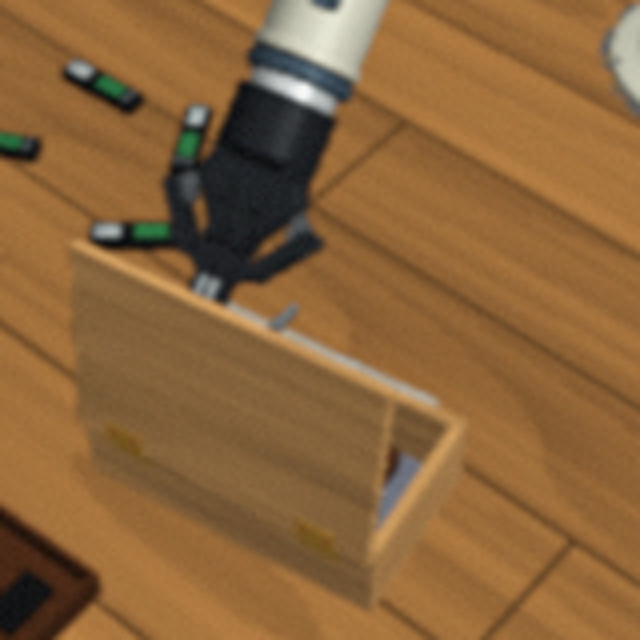

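>>> carry_out(rot=[[0, 0, 0], [0, 0, 0], [0, 0, 0], [0, 0, 0], [0, 0, 0], [0, 0, 0], [0, 0, 0]], delta_pos=[[0, -0.15, 0.2], [0, -0.35, 0.4], [0, -0.35, 0.4], [0, 0.5, -0.7], [-0.1, 2.5, -3.1], [-0.2, 3, -6.5], [-0.3, 2, -10]], grip=[0, 0, 0, 0, 0, 0, 0])

```text
t: 22.35
eef_pos: [0.5727, -0.0533, 0.3129]
tool_rot: [0.697, -0.571, 0.273, -0.336]
ft_force: [0.7, 1.1, 0.2]
finger_gap: 0.002
```

```bash
python3 - <<'E'
from arc import *
o,M=rep([0,0,0],[-.3,2,-10])
_,im=snap("wrist","w31.png",None,1.5)
print(o["qpos"].round(2),p if 0 else o["eef_pos"])
o,im=snap("top","t31.png",(170,130,410,285),3.3)
E
```

```text
t 22.35 cmdtip [-0.0385 -0.0351  0.2707] meas [-0.0401 -0.0343  0.2673] Fbox [0.86 0.97 0.15] gap 0.002
[-0.34 -0.53  1.93  0.5   0.99  0.92] [ 0.57273833 -0.05332086  0.31293   ]
```

View pics/w31.png

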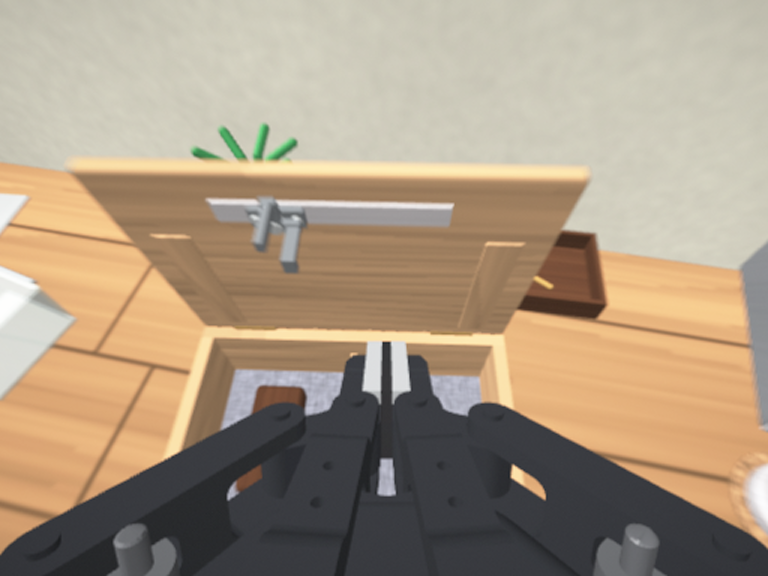

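View pics/t31.png

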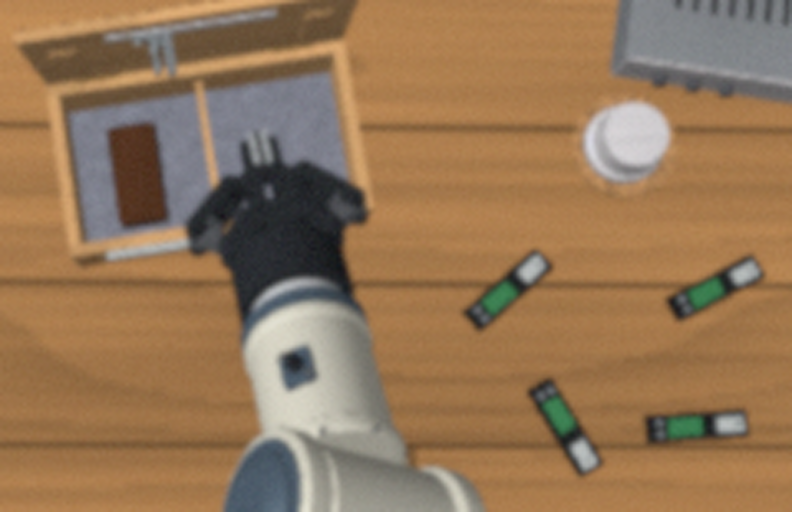

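```bash
python3 - <<'E'
from h import *
c=cam("wrist",cobs())
for px,y in (((588,183),-.13),((82,178),.13)):
    e,d=ray(c,(px[0]/1.5,px[1]/1.5)); e=w2b(e); d=RB.T@d; s=(y-e[1])/d[1]; X=e+d*s; print(X.round(3),np.hypot(X[0]-.075,X[2]-.08).round(3),np.arctan2(X[2]-.08,.075-X[0]).round(3))
ct=cam("top")
im=cv2.imread("pics/top0.png")
# gauge blob: dark or green or white around (341,259)
sub=im[230:290,310:370].astype(int)
g=lambda u,v:((u+.5)/3.3+169.5,(v+.5)/3.3+129.5)
for n,p,q in (("end1",(530,391),(552,380)),("end2",(580,473),(602,462))):
    a=onz(ct,g(*p),.014);b=onz(ct,g(*q),.014); print(n,a.round(4),b.round(4),np.linalg.norm(a-b).round(4))
E
```

```text
[ 0.055 -0.13   0.275] 0.196 1.468
[0.068 0.13  0.259] 0.179 1.531
end1 [ 0.4597 -0.2864  0.014 ] [ 0.4695 -0.3062  0.014 ] 0.022
end2 [ 0.3888 -0.3286  0.014 ] [ 0.3983 -0.3482  0.014 ] 0.0218
```

```bash
python3 - <<'E'
from h import *; import kin
M=ori(.535,np.pi/2); pos=np.array([.429,-.317,.20]); print(delta(cobs(),pos,M))
s=kin.ik(pos,M,manip.observe()["qpos"]); print(s)
M2=ori(YAW+np.pi/2,np.pi/2); p2=b2w([-.01,-.0615,.087]); print(p2,kin.ik(p2,M2,s[0]))
E
```

```text
(array([22.92, 21.18, -8.03]), array([-0.892, -0.151, -0.312]))
(array([-7.00348630e-01, -8.41582906e-02,  1.58990214e+00,  1.25715821e-16,
        1.63584881e+00,  3.35440351e-01]), np.float64(3.3306690738754696e-13), np.float64(4.5471884518498945e-14))
[ 0.66279964 -0.06380698  0.087     ] (array([-1.47207213e-01,  3.27402268e-01,  1.34841635e+00,  1.04393561e-15,
        1.46577404e+00, -3.13214559e-01]), np.float64(1.1371811942686904e-11), np.float64(1.7779956954212587e-12))
```

>>> carry_out(rot=[[-0.09, -0.015, -0.03], [-0.18, -0.03, -0.06], [-0.27, -0.045, -0.09], [-0.36, -0.06, -0.125], [-0.45, -0.075, -0.156], [-0.535, -0.09, -0.187], [-0.625, -0.105, -0.218], [-0.714, -0.12, -0.25], [-0.8, -0.136, -0.28], [-0.892, -0.151, -0.312], [-0.892, -0.151, -0.312], [-0.892, -0.151, -0.312]], delta_pos=[[2.3, 2.1, -0.8], [4.6, 4.2, -1.6], [6.9, 6.4, -2.4], [9.2, 8.5, -3.2], [11.5, 10.6, -4], [13.8, 12.7, -4.8], [16, 14.8, -5.6], [18.3, 16.9, -6.4], [20.6, 19.1, -7.2], [22.9, 21.2, -8], [22.9, 21.2, -8], [22.9, 21.2, -8]], grip=[0.6, 0.6, 0.6, 0.6, 0.6, 0.6, 0.6, 0.6, 0.6, 0.6, 0.6, 0.6])

```text
t: 23.65
eef_pos: [0.4297, -0.3162, 0.1987]
tool_rot: [0.869, -0.496, -0.0, -0.001]
ft_force: [-0.4, 0.2, 0.4]
finger_gap: 0.602
```

```bash
python3 - <<'E'
from h import *
clog.add([-.892,-.151,-.312],[22.9,21.2,-8])
o=manip.observe(); p,M=clog.pose(); print(o["t"],p,o["eef_pos"],M.round(3).tolist(),o["ft_force"].round(2),o["qpos"].round(2))
snap("wrist","w32.png",None,1.5)
snap("scene","s32.png",None,1.5)
E
```

```text
23.65 [ 0.42907407 -0.31682742  0.19962843] [ 0.42972347 -0.31615804  0.19873727] [[0.509, -0.86, -0.0], [-0.86, -0.509, 0.0], [-0.0, 0.0, -1.0]] [-0.44  0.17  0.41] [-0.7  -0.08  1.59  0.    1.63  0.34]
```

View pics/w32.png

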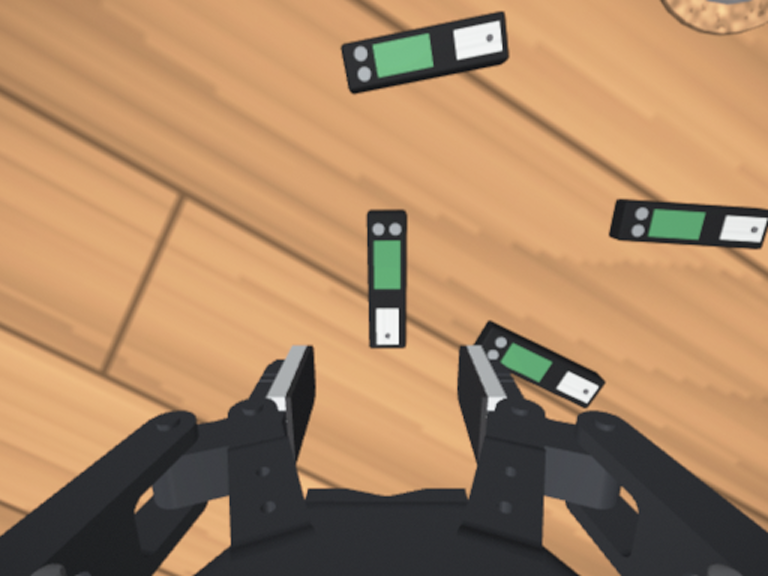

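View pics/s32.png

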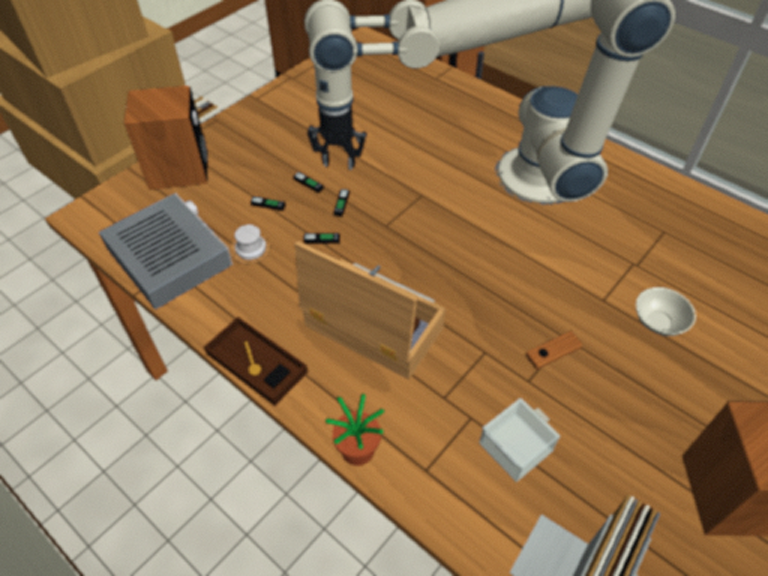

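```bash
python3 - <<'E'
from h import *
o=cobs(); c=cam("wrist",o); p,M=clog.pose()
im=cv2.imread("pics/raw_w32.png")
hsv=cv2.cvtColor(im,cv2.COLOR_BGR2HSV); dark=((hsv[:,:,2]<70)).astype(np.uint8)
roi=np.zeros_like(dark); roi[130:236,235:282]=1
green=cv2.inRange(hsv,(50,60,60),(85,255,255))>0; white=(hsv[:,:,1]<40)&(hsv[:,:,2]>140)
m=((dark>0)|green|white).astype(np.uint8)*roi
cs,_=cv2.findContours(m,cv2.RETR_EXTERNAL,cv2.CHAIN_APPROX_NONE); k=max(cs,key=cv2.contourArea); r=cv2.minAreaRect(k); print(r,cv2.boundingRect(k))
P=[onz(c,q,.014) for q in cv2.boxPoints(r)]
ctr=np.mean(P,0); print(ctr.round(4)); 
for i in range(4): print(np.linalg.norm(P[i]-P[(i+1)%4]).round(4),np.arctan2(*(P[(i+1)%4]-P[i])[[1,0]]).round(3))
print("tool coords ctr",(M.T@(ctr-p)).round(4))
for q in ((487,322),(476,343),(604,380),(586,405)):
    print("nbr",(M.T@(onz(c,(q[0]/1.5,q[1]/1.5),.014)-p)).round(3)[:2])
E
```

```text
((257.5, 185.5), (91.0, 25.0), 90.0) (245, 140, 26, 92)
[ 0.4281 -0.3193  0.014 ]
0.022 -1.036
0.0872 -2.594
0.0242 2.106
0.0872 0.523
tool coords ctr [0.0017 0.002  0.1856]
nbr [0.065 0.029]
nbr [0.059 0.043]
nbr [0.145 0.07 ]
nbr [0.136 0.088]
```

>>> carry_out(rot=[[0, 0, 0], [0, 0, 0], [0, 0, 0], [0, 0, 0], [0, 0, 0], [0, 0, 0]], delta_pos=[[0.15, 0.2, 4], [0.15, 0.2, 8], [0.15, 0.2, 10.5], [0.15, 0.2, 11.7], [0.15, 0.2, 12.3], [0.15, 0.2, 12.3]], grip=[0.5, 0.5, 0.5, 0.5, 0.5, 0.5])

```text
t: 24.35
eef_pos: [0.4287, -0.3186, 0.0773]
tool_rot: [0.869, -0.495, 0.0, -0.0]
ft_force: [-0.1, 0.0, 1.0]
finger_gap: 0.501
```

```bash
python3 - <<'E'
from h import *
clog.add([0,0,0],[.15,.2,12.3])
o=manip.observe(); p,M=clog.pose(); print(o["t"],p,o["eef_pos"],o["ft_force"].round(2))
snap("wrist","w33.png",(120,80,400,300),2.7)
E
```

```text
24.35 [ 0.42806989 -0.319126    0.0766286 ] [ 0.42866948 -0.31858109  0.07725269] [-0.13  0.02  1.  ]
```

View pics/w33.png

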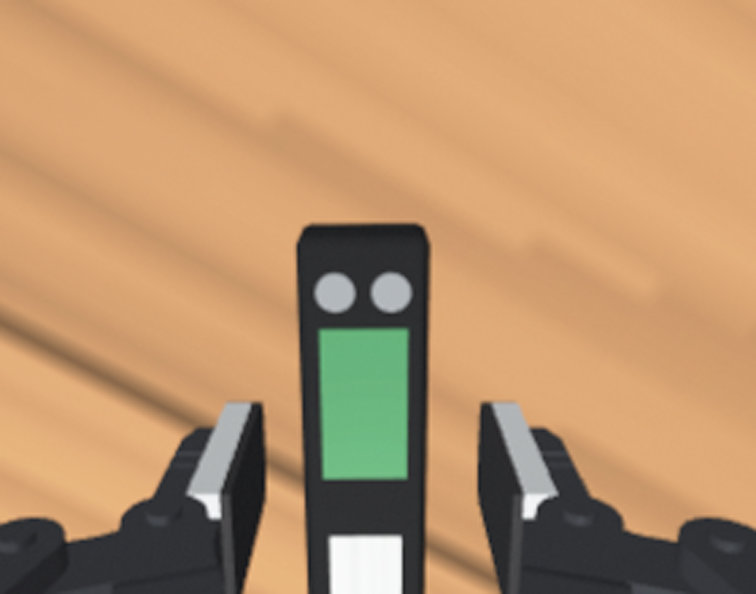

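>>> carry_out(rot=[[0, 0, 0], [0, 0, 0], [0, 0, 0], [0, 0, 0], [0, 0, 0]], delta_pos=[[0, 0, 0], [0, 0, 0], [0, 0, 0], [0, 0, 0], [0, 0, 0]], grip=[0.2, 0.2, 0.2, 0.2, 0.2], newtons=25)

```text
t: 24.9
eef_pos: [0.4291, -0.3193, 0.0785]
tool_rot: [0.869, -0.495, 0.002, 0.0]
ft_force: [0.8, -0.2, 6.1]
finger_gap: 0.268
```

>>> carry_out(rot=[[0, 0, 0], [0, 0, 0], [0, 0, 0], [0, 0, 0], [0, 0, 0]], delta_pos=[[0, 0, -1], [0, 0, -4], [0, 0, -8], [0, 0, -12.3], [0, 0, -12.3]], grip=[0.2, 0.2, 0.2, 0.2, 0.2])

```text
t: 25.4
eef_pos: [0.43, -0.3201, 0.2079]
tool_rot: [0.869, -0.495, 0.006, 0.001]
ft_force: [0.3, -0.4, 0.1]
finger_gap: 0.272
```

```bash
python3 - <<'E'
from h import *; import kin
clog.add([0,0,0],[0,0,-12.3])
o=manip.observe(); p,M=clog.pose(); print(o["t"],p,o["eef_pos"],o["ft_force"].round(2),o["finger_gap"])
snap("wrist","w34.png",(120,80,400,300),2.7)
M2=ori(YAW+np.pi/2,np.pi/2)
print("above bay",delta(cobs(),b2w([-.01,-.0615,.20]),M2))
E
```

```text
25.4 [ 0.42811738 -0.31913712  0.19962859] [ 0.42997707 -0.32013566  0.20794531] [ 0.26 -0.38  0.08] 0.27155615563090063
above bay (array([-10.01, -33.2 ,  -0.04]), array([ 0.   ,  0.   , -1.202]))
```

View pics/w34.png

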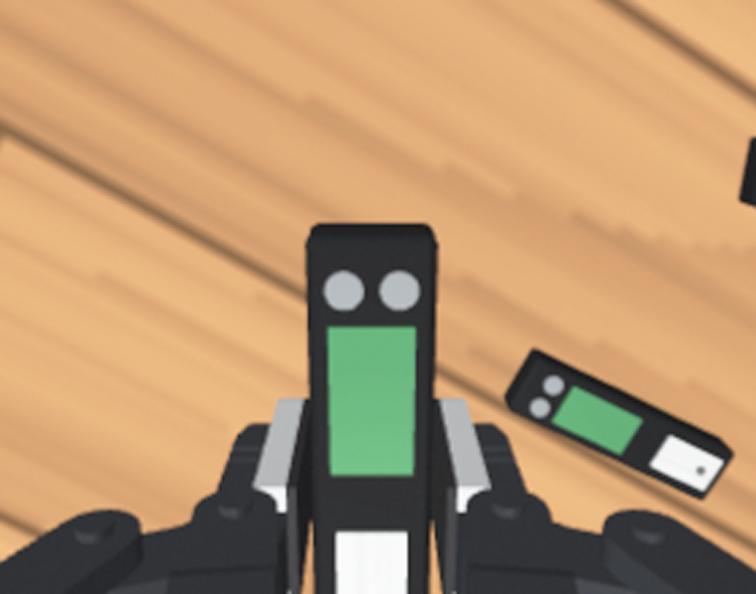

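>>> carry_out(rot=[[0, 0, -0.12], [0, 0, -0.24], [0, 0, -0.36], [0, 0, -0.48], [0, 0, -0.6], [0, 0, -0.72], [0, 0, -0.84], [0, 0, -0.96], [0, 0, -1.08], [0, 0, -1.202], [0, 0, -1.202], [0, 0, -1.202], [0, 0, -1.202]], delta_pos=[[-0.7, -2.5, 0], [-1.7, -6, 0], [-2.8, -9.5, 0], [-4, -13, 0], [-5, -16.6, 0], [-6, -20, 0], [-7, -23.5, 0], [-8, -27, 0], [-9, -30.5, 0], [-10, -33.2, 0], [-10, -33.2, 0], [-10, -33.2, 0], [-10, -33.2, 0]], grip=[0.2, 0.2, 0.2, 0.2, 0.2, 0.2, 0.2, 0.2, 0.2, 0.2, 0.2, 0.2, 0.2])

```text
t: 26.75
eef_pos: [0.6623, -0.0643, 0.1987]
tool_rot: [0.997, 0.082, -0.001, 0.0]
ft_force: [0.5, -0.9, -0.8]
finger_gap: 0.268
```

```bash
python3 - <<'E'
from h import *
clog.add([0,0,-1.202],[-10,-33.2,0])
o=manip.observe(); p,M=clog.pose(); print(o["t"],p,o["eef_pos"],o["ft_force"].round(2),o["finger_gap"],w2b(p).round(4),w2b(o["eef_pos"]).round(4))
snap("wrist","w35.png",None,1.5)
snap("top","t35.png",(150,90,310,210),4.5)
E
```

```text
26.75 [ 0.66284446 -0.06393683  0.19956105] [ 0.6623302  -0.06427307  0.19872167] [ 0.46 -0.91 -0.77] 0.2679440595233776 [-0.01   -0.0616  0.1996] [-0.0105 -0.0619  0.1987]
```

View pics/w35.png

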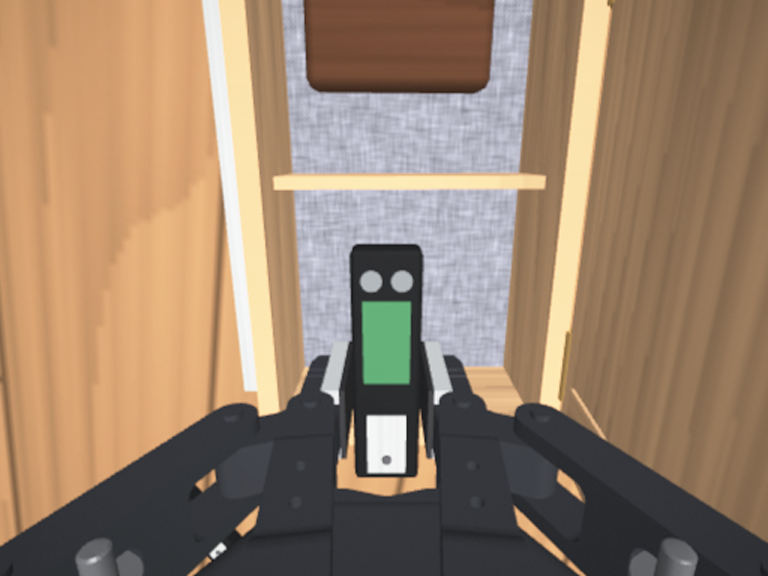

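View pics/t35.png

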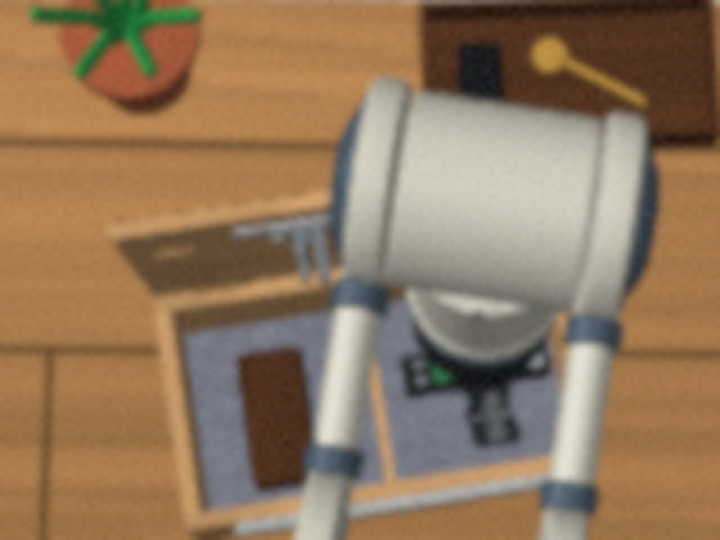

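```bash
python3 - <<'E'
from h import *
c=cam("wrist",cobs())
print("divider",w2b(onz(c,(400/1.5,176/1.5),.057)).round(4))
print("front wall rim inner",w2b(onz(c,(256/1.5,180/1.5),.08)).round(4),"rear rim inner",w2b(onz(c,(568/1.5,180/1.5),.08)).round(4))
print("floor front",w2b(onz(c,(300/1.5,320/1.5),.012)).round(4),"floor rear",w2b(onz(c,(508/1.5,320/1.5),.012)).round(4))
print("floor right edge",w2b(onz(c,(490/1.5,368/1.5),.012)).round(4))
E
```

```text
divider [-0.0038  0.0006  0.057 ]
front wall rim inner [-0.0658 -0.0002  0.08  ] rear rim inner [ 0.0671 -0.0001  0.08  ]
floor front [-0.0652 -0.0903  0.012 ] floor rear [ 0.0674 -0.0903  0.012 ]
floor right edge [ 0.0582 -0.1241  0.012 ]
```

>>> carry_out(rot=[[0, 0, 0], [0, 0, 0], [0, 0, 0], [0, 0, 0], [0, 0, 0], [0, 0, 0]], delta_pos=[[0, 0, 3], [0, 0, 6], [0, 0, 8.5], [0, 0, 9.8], [0, 0, 10.3], [0, 0, 10.3]], grip=[0.2, 0.2, 0.2, 0.2, 0.2, 0.2])

```text
t: 27.45
eef_pos: [0.6629, -0.0639, 0.0966]
tool_rot: [0.997, 0.082, -0.0, -0.0]
ft_force: [0.3, 0.6, -0.4]
finger_gap: 0.269
```

```bash
python3 - <<'E'
from h import *
clog.add([0,0,0],[0,0,10.3])
o=manip.observe(); p,M=clog.pose(); print(o["t"],p,o["eef_pos"],o["ft_force"].round(2),o["finger_gap"])
snap("wrist","w36.png",None,1.5)
E
```

```text
27.45 [ 0.6628047  -0.06392751  0.09656106] [ 0.6628801  -0.06387319  0.09663202] [ 0.31  0.55 -0.43] 0.269279579634627
```

View pics/w36.png

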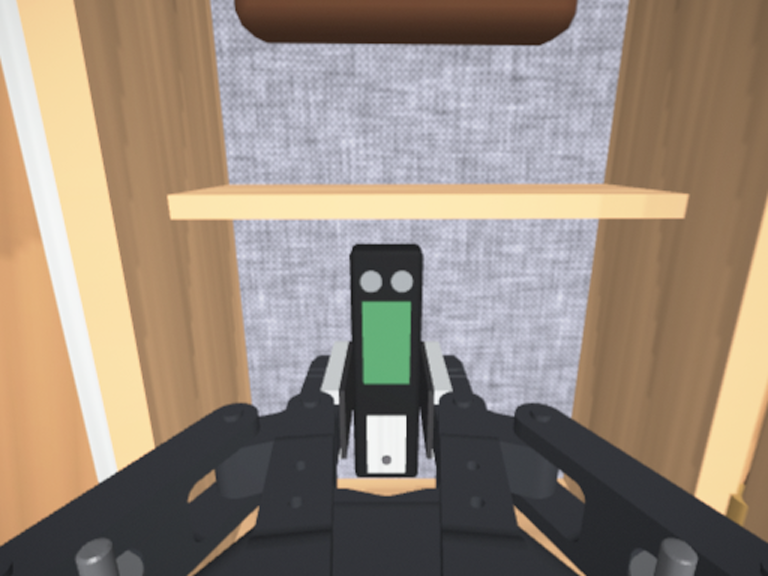

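Clear on all sides. I'll lower it gently in 2 mm steps until it touches.

>>> carry_out(rot=[[0, 0, 0], [0, 0, 0], [0, 0, 0]], delta_pos=[[0, 0, 0.2], [0, 0, 0.4], [0, 0, 0.4]], grip=[0.2, 0.2, 0.2])

```text
t: 27.8
eef_pos: [0.6631, -0.0634, 0.0929]
tool_rot: [0.997, 0.083, 0.0, 0.0]
ft_force: [0.1, -0.0, -0.4]
finger_gap: 0.27
```

>>> carry_out(rot=[[0, 0, 0], [0, 0, 0]], delta_pos=[[0, 0, 0.15], [0, 0, 0.15]], grip=[0.2, 0.2])

```text
t: 28.0
eef_pos: [0.6629, -0.0634, 0.0908]
tool_rot: [0.997, 0.083, -0.0, -0.0]
ft_force: [-0.4, -0.1, 0.1]
finger_gap: 0.271
```

>>> carry_out(rot=[[0, 0, 0], [0, 0, 0]], delta_pos=[[0, 0, 0.15], [0, 0, 0.15]], grip=[0.2, 0.2])

```text
t: 28.2
eef_pos: [0.6631, -0.0635, 0.0906]
tool_rot: [0.997, 0.083, 0.0, 0.0]
ft_force: [-3.2, 1.4, 3.8]
finger_gap: 0.273
```

>>> carry_out(rot=[[0, 0, 0], [0, 0, 0], [0, 0, 0], [0, 0, 0]], delta_pos=[[0, 0, -0.1], [0, 0, -0.1], [0, 0, -0.1], [0, 0, -0.1]], grip=[0.33, 0.4, 0.45, 0.45])

```text
t: 28.6
eef_pos: [0.6632, -0.0634, 0.0904]
tool_rot: [0.997, 0.083, 0.0, -0.0]
ft_force: [2.2, -0.0, 0.2]
finger_gap: 0.449
```

>>> carry_out(rot=[[0, 0, 0], [0, 0, 0], [0, 0, 0], [0, 0, 0], [0, 0, 0], [0, 0, 0]], delta_pos=[[0, 0, -1], [0, 0, -3], [0, 0, -6], [0, 0, -10], [0, 0, -14], [0, 0, -14]], grip=[0.45, 0.45, 0.45, 0.45, 0.45, 0.45])

```text
t: 29.2
eef_pos: [0.6646, -0.0638, 0.24]
tool_rot: [0.997, 0.083, 0.006, 0.001]
ft_force: [0.7, 0.5, 1.5]
finger_gap: 0.451
```

```bash
python3 - <<'E'
from h import *
clog.add([0,0,0],[0,0,.7-14.1])
o=manip.observe(); p,M=clog.pose(); print(o["t"],p,o["eef_pos"],o["ft_force"].round(2),o["finger_gap"])
snap("wrist","w37.png",None,1.5)
E
```

```text
29.2 [ 0.66285643 -0.06393963  0.23056105] [ 0.66458648 -0.06376442  0.23999558] [0.65 0.49 1.48] 0.45087323803744345
```

View pics/w37.png

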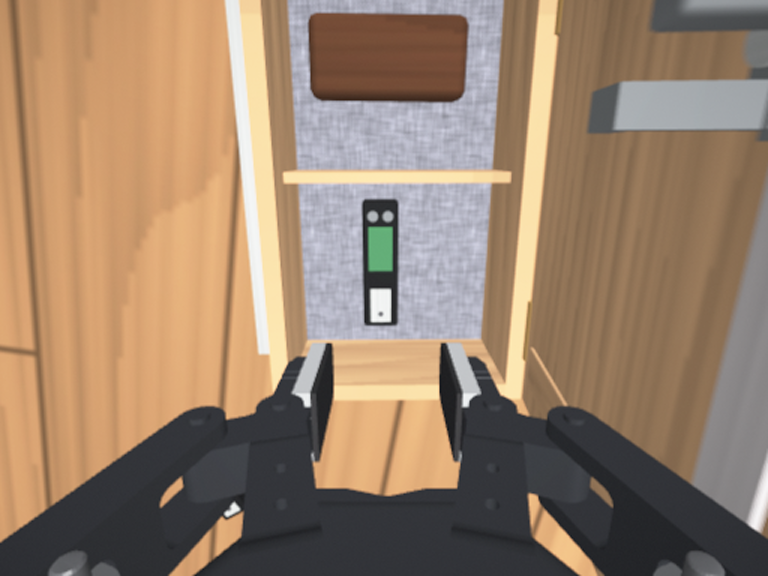

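>>> carry_out(rot=[[0, 0, 0], [0, 0, 0], [0, 0, 0], [0, 0, 0], [0, 0, 0], [0, 0, 0]], delta_pos=[[-2, 0, 0], [-5, 0, -1], [-9, 0, -3], [-13, 2, -5], [-17, 5, -6], [-17, 5, -6]], grip=[0.45, 0.45, 0.45, 0.45, 0.45, 0.45])

```text
t: 29.85
eef_pos: [0.5008, -0.1439, 0.2926]
tool_rot: [0.997, 0.081, 0.0, 0.001]
ft_force: [-0.1, 0.3, -0.2]
finger_gap: 0.447
```

```bash
python3 - <<'E'
from h import *
o=manip.observe(); print(o["t"],o["eef_pos"],o["ft_force"].round(2))
snap("scene","s40.png",None,1.5)
snap("top","t40.png",(60,80,420,300),2.2)
snap("wrist","w40.png",None,1.5)
E
```

```text
29.85 [ 0.50079718 -0.14390828  0.29264162] [-0.08  0.27 -0.18]
```

View pics/s40.png

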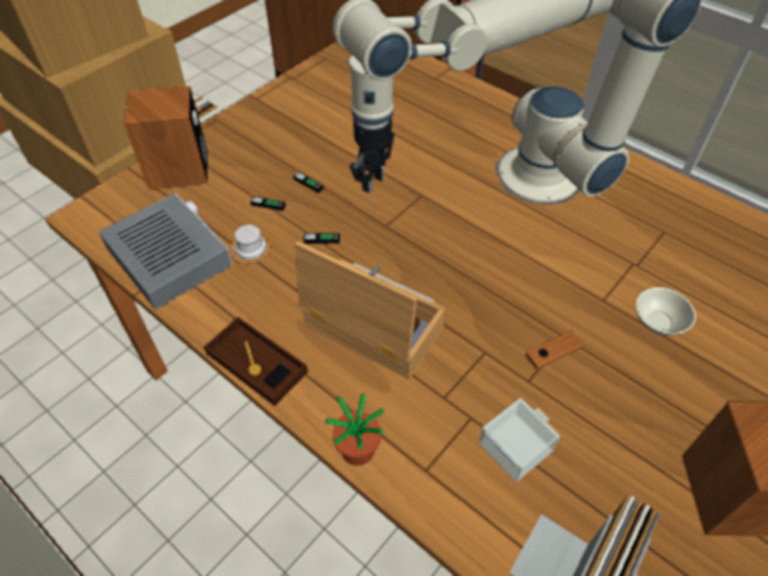

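View pics/t40.png

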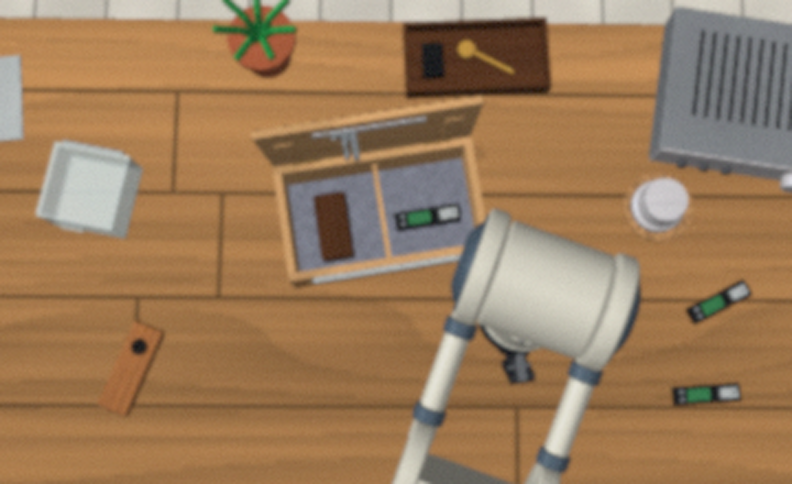

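View pics/w40.png

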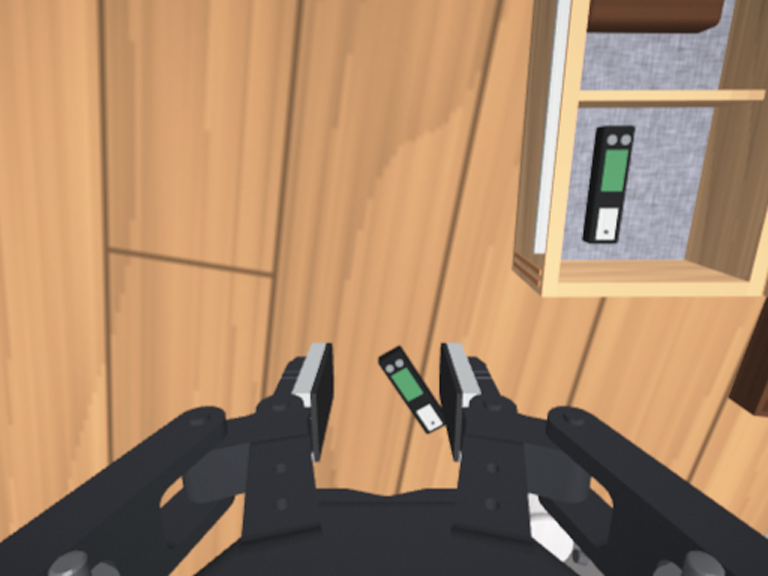

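The gauge lies flat in the right-hand bay at top-crop (428,217). The lid stands upright, the bystanders and the other three gauges look unmoved, and the robot is clear of everything. I'm handing in.

```bash
python3 -c "
from bench import manip
print(manip.finish_job())"
```

```text
the job is handed in; nothing more can be done
None
```

The gauge is flat on the floor of the right-hand compartment, the lid is standing open, and I handed the job in at about 30 s of the 72 s allowed.

**How it went**
- I took the gauge nearest the base, 0.53 m away; the next nearest look-alikes were at 0.61 m.
- I saw the tab about 27 mm left of centre from the front. I felt it at about 3 N, pushed it about 10 mm to the left, and lifted the lid past the keeper.
- I swung the lid up to about 1.5 rad (two readings, 1.47 and 1.53), where it stays by itself.
- I set the gauge down until the floor pushed back (3.8 N), opened the fingers and backed straight off.

**What went wrong on the way**
- **First lift:** it failed because the fingertip barely overlapped the tab and slipped in front of it. As I withdrew, the lid was dragged down to roughly 0.05 rad. I went back in deeper and the second lift worked.
- **Forces:** the highest reading at any check on the lid or catch was about 9 N, against the 25 N limit. I only read the force at the end of each move.
- **Picking up the gauge:** the fingertips pressed on the shelf with about 6 N as they closed.

**Last checks:** in the top and wrist views the gauge lies inside the right bay and the lid is upright. The remote, coaster, clamp, acrylic box, brush and the other gauges look unmoved. The robot was touching nothing, with force readings near zero.

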